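# Clip the loose box spanners back on the rail in size order

## Task

Put the two loose tubular box spanners, the large one that stands in the wooden block and the small one that lies on the bench, back on the aluminium clip rail, each in the pair of spring clips of its own size, so that the three spanners lie on the rail in order of size. Each must lie square across the rail and centred on it, pressed down until both of its clips have snapped over it and it is fully home. Do not force the rail, and leave the spanner that is already clipped and the loupe, matchbox and eraser where they are.

Things in the scene. Friction and masses are not known exactly. Their poses are not given: they have to be found in the camera images.
- clip_rail: fixed aluminium channel on the bench, open upward, 226 mm along y, 92 mm along x; origin under its middle at bench height, z up. Floor 4 mm thick; two upright walls 5 mm thick along y at x = -38 and +38 mm; between them (|x| under 32 mm) fingers have room down to the floor. Three pairs of spring clips on the walls' tops: y = +70 mm (small), 0 (medium), -70 mm (large).
- clip_front (a point): saddle of the large spanner's clip on the wall at x = -38 mm, 22 mm above the bench. Each clip, 10 mm wide in x, is a flat saddle between two sprung leaves that rise beside the spanner; their lips lean in over its corners, and above the lips they flare to a mouth about 10 mm wider than the corners, whose top is 22 to 26 mm above the saddle.
- clip_rear (a point): the same saddle on the wall at x = +38 mm. A hexagon pressed straight down, one flat downward, spreads the lips (about 3 mm each); they snap over its corners and hold it flat on the saddle. Pressed at its middle, a spanner takes about 8 to 12 N in all for its two clips. Its end 32 mm lie in the clips; only its round middle is free for fingers.
- seat_small (a point): middle of the small seat of the clip rail: the point where the centre of the small spanner lies when it is home, 31 mm above the bench. Axes as the rail's; the spanner lies along x.
- seat_medium (a point): middle of the medium seat of the clip rail: the point where the centre of the medium spanner lies when it is home, 32.5 mm above the bench. Axes as the rail's; the spanner lies along x.
- seat_large (a point): middle of the large seat of the clip rail: the point where the centre of the large spanner lies when it is home, 34 mm above the bench. Axes as the rail's; the spanner lies along x.
- small_centre (a point): tubular box spanner, polished steel: a straight bar 110 mm long, each end a hexagon 18 mm across flats, 20.8 mm across corners and 32 mm long, the middle 46 mm round, 15.5 mm in diameter, with a dark cross-hole; about 90 g. The point is its centre, half-way along; z along the bar (up when it stands), flats face +-x and every 60 degrees from there; both ends alike.
- large_centre (a point): tubular box spanner, polished steel: a straight bar 110 mm long, each end a hexagon 24 mm across flats, 27.7 mm across corners and 32 mm long, the middle 46 mm round, 20.6 mm in diameter, with a dark cross-hole; about 150 g. The point is its centre, half-way along; z along the bar (up when it stands), flats face +-x and every 60 degrees from there; both ends alike.
- medium_centre (a point): tubular box spanner, polished steel: a straight bar 110 mm long, each end a hexagon 21 mm across flats, 24.2 mm across corners and 32 mm long, the middle 46 mm round, 18.1 mm in diameter, with a dark cross-hole; about 120 g. The point is its centre, half-way along; z along the bar (up when it stands), flats face +-x and every 60 degrees from there; both ends alike.
- spanner_small: the same small spanner, its origin at the middle of one end; it lies on the bench, one flat down
- spanner_large: the same large spanner, its origin at the middle of the end it stands on; it stands upright in the middle bore of the block. Beware when the block is on the left: the head of the desk fan at the far left comes to about y = 0.39 m, from 0.37 m above the bench upward, and a wrist leaning in from that side can hit it
- spanner_medium: the same medium spanner, its origin at the middle of one end; it is already clipped home in the middle clips
- block_top (a point): middle of the top face of the fixed wooden block: 58 mm (x) by 150 mm (y), 76 mm high, with upright bores 31 mm wide and 70 mm deep at y = -48, 0 and +48 mm. The large spanner stands in the middle bore, on its floor 6 mm above the bench, 40 mm of its length out of the block, free to turn and lean a little; the others are empty.
- loupe: bystander: black loupe standing on the bench, 42 mm wide, 48 mm high; origin under its middle
- matchbox: bystander: red matchbox, 35 x 50 x 14 mm; origin under its middle
- eraser: bystander: blue and white eraser, 22 x 48 x 12 mm; origin under its middle
Mind the look-alikes: they are no part of the job. Leave any green or red look-alike of the spanner_small alone.

How it is judged:
At the end, for the whole second after the job is handed in: All three spanners lie at rest on the rail, each in its own pair of clips (small, medium, large): its centre within 10 mm of its seat along the rail's x and 3 mm across, its height within 2.5 mm above and 3 mm below the home height, its length parallel to the rail's x within 0.07 rad (horizontal distance between small_centre and seat_small below 0.01 m and y of small_centre in the frame of seat_small between -0.003 and 0.003 m and z of small_centre in the frame of seat_small between -0.003 and 0.0025 m and angle between the z axis of small_centre and the x axis of seat_small, either way round below 0.07 rad and linear speed of each of spanner_small, spanner_medium, spanner_large below 0.02 m/s and horizontal distance between medium_centre and seat_medium below 0.01 m and y of medium_centre in the frame of seat_medium between -0.003 and 0.003 m and z of medium_centre in the frame of seat_medium between -0.003 and 0.0025 m and angle between the z axis of medium_centre and the x axis of seat_medium, either way round below 0.07 rad and horizontal distance between large_centre and seat_large below 0.01 m and y of large_centre in the frame of seat_large between -0.003 and 0.003 m and z of large_centre in the frame of seat_large between -0.003 and 0.0025 m and angle between the z axis of large_centre and the x axis of seat_large, either way round below 0.07 rad); the robot touches nothing.
It fails at once if the rail is forced: a spanner bears on the rail and its clips with more than 150 N in all (springs included), or the fingers with more than 50 N (contact force between any of spanner_small, spanner_large and clip_rail above 150 N or contact force between the fingers and clip_rail above 50 N).
It fails at once if the spanner that was already clipped is pushed out of place (more than 12 mm) (distance of medium_centre from where it was at the start of the episode above 0.012 m).
It fails at once if a bystander (loupe, matchbox, eraser) is moved more than 15 mm (distance of any of loupe, matchbox, eraser from where it was at the start of the episode above 0.015 m).
It also fails if it takes over 61 s, if anything falls off the work surface, if the arm or the gripper's body presses on something with over 40 N, if the wrist force passes 120 N, or if a joint passes its speed limit or range.

## Robot

A 7-joint arm with a two-finger parallel gripper is mounted at the origin on a cart in front of the work surface, level with it; the furniture and walls round the work are solid. World frame = base frame: x ahead of the robot, y to its left, z up, the work surface at z = 0. Lengths are in m, angles in rad, forces in N, time in s.
With the tool pointing down it reaches from about 0.4 to 0.875 m from the base axis. Payload 19.3 kg.
Tool frame: the origin (TCP) lies on the centre line of the jaws, within the pads' length; the fingertips stand 25 mm ahead of it and the grasp point (between the pads) lies 6 mm ahead of it (tips_ahead is the distance from the TCP to the fingertips, in m); z points along the fingers, y is the direction in which the jaws open and shut (so a half turn about z gives the same grasp; the last joint's range is limited). The gripper opens to 85 mm and grips with 20 to 120 N. Pads are 22 mm wide; open, the fingers measure 114 mm over their backs; the gripper's body (76 mm by 85 mm) begins 54 mm behind the grasp point. The pads swing forward as they close: fully open they stand 13 mm farther back than shut.
Start: joints at [1.107, 0.521, -0.036, 1.599, 0.021, 1.021, -0.113], TCP at [0.24, -0.577, 0.256] pointing down, gripper open.
Joint ranges: [-2.91, 2.91], [-0.3, 2.13], [-1.5, 1.42], [0.17, 2.43], [-1.26, 4.41], [0.16, 1.93], [-2.52, 2.52]. Speed limits (rad/s): [1.89, 1.89, 2.39, 2.39, 3.01, 3.01, 3.01].

## Interface

Orientations are given as [roll, pitch, yaw] about the fixed x, y, z axes, in that order (R = Rz(yaw) Ry(pitch) Rx(roll)).
In Python, from workcell import observe, grab_frame, job_done, outline_of, tips_ahead gives the robot as it stands. The module is installed in compiled form; this text tells all that it offers.
- The arm moves only by the tool move_arm, never from a script. Its argument "motion" is a list of rows, each a list of 2 entries, a list of its own where there are three numbers: the shift along the world's x, y, z in mm, then the turn, a rotation vector about the world's x, y, z in rad. A call has 1 to 12 rows; each row is the pose to reach, as a shift and turn from the pose commanded when the call began; what a row does not reach only later rows make up. A row lasts 1/8 s, in which the tool goes at most 62.5 mm and 10.7 degrees, less where a joint would pass 70% of its speed; a pose out of reach is approached as far as the arm can. A call with a gripper value outside its range is refused whole. "jaw" is the finger opening in mm, from 0 to 85.4, set as the call begins (left out, the last holds). The fingers move at their own pace and stop on an object; "grip_force" is the grip in N (left out, the last holds). Time passes only in rows, so rows that repeat a pose let the fingers close. It gives the time, the measured TCP pose, the force and the opening at its end, in the units of the state.
- observe(): the state, without advancing time (a new reading comes with each control period).
- grab_frame(name): name is "scene" or "top" or "wrist"; returns a dict with "frame" (420x560x3 uint8, red, green, blue), "fx", "fy", "cx", "cy" (pixels), "T" (4x4, takes a point from camera to world coordinates); the wrist camera has in their place "mount" (4x4, takes a point from camera to tool coordinates, whose origin is the TCP and whose axes are the flange's). Camera axes: x right, y down, z forward; pixel columns grow to the right and rows downward; lengths in m; the calibration is good to about 2 mm. A picture is of the moment at which its call begins: read the wrist's pose just before it. There is no depth.
- job_done(): hands the job in, once; it reports no verdict.
Trained networks look in the newest picture that a camera, given by its name, has taken for a name from the list of things; names that differ only in an ending like _2 or _b are one class to them, and where a whole thing is asked for, a point or a joint stands for the part that bears it (a point fixed in the world has none). Each returns a list of dicts, best first, with "score" (0 to 1); they miss things now and then, are a little off and sometimes report something else, mostly with a low value. They report only what shows in the picture. A call takes as long as a camera call. They do not tell look-alikes from the thing itself.
- outline_of(label, camera): "pixels" (420x560 bool, what is visible of it) and "pixel" ([column, row] in pixels, amid what is visible of it).
The state is a dict: "clock": time; "qpos": joint angles; "qd": joint speeds; "joint_efforts": joint torques, N m; "position": TCP position; "tool_rot": TCP orientation; "force": force on the tool from outside, world axes, zero at the start; "moment": the same for the moment, N m; "grip_width": finger opening in m.
Only numpy, scipy, OpenCV 4.12 (cv2) and the standard library are available. Lean on these libraries where they do the work, as an engineer would, in place of code of your own. Each camera call takes 0.05 s, during which the arm holds its last target.

## Working session

There is one attempt and no reset: what is moved stays moved. The work goes in short steps, Python scripts to look and compute and a tool call to move; the robot and the scene stay as the last step left them, time stands still between calls to the robot, and variables do not carry over. Pictures are saved under pics/ and viewed, and the job is handed in when it is done.

Besides the shell and the picture viewer there is one more tool, called after "Request:" as a command line: name --argument value ..., lists and objects as JSON in quotes. move_arm: Moves the arm, as the interface text tells. Its arguments: {"type":"object","properties":{"motion":{"type":"array"},"jaw":{"type":"number"},"grip_force":{"type":"number"}},"required":["motion"]}

```bash
mkdir -p pics
cat > h.py <<'E'
import numpy as np,cv2
from workcell import *
def save(f,n): cv2.imwrite('pics/'+n,f['frame'][:,:,::-1])
def K(f): return np.array([[f['fx'],0,f['cx']],[0,f['fy'],f['cy']],[0,0,1.]])
def ray(f,T,px,z):
    d=T[:3,:3]@np.array([(px[0]-f['cx'])/f['fx'],(px[1]-f['cy'])/f['fy'],1.])
    o=T[:3,3]; return o+d*(z-o[2])/d[2]
def proj(f,T,p):
    c=np.linalg.inv(T)@np.append(p,1); return f['fx']*c[0]/c[2]+f['cx'],f['fy']*c[1]/c[2]+f['cy']
E
python3 - <<'E'
from h import *
print(observe())
for c in ['scene','top']:
    f=grab_frame(c); save(f,c+'0.png'); print(c,f['fx'],f['cx'],f['cy'],f['T'].round(3).tolist())
    for l in ['clip_rail','spanner_small','spanner_large','spanner_medium','block_top','loupe','matchbox','eraser','clip_front','clip_rear','seat_small','seat_large','seat_medium']:
        for r in outline_of(l,c)[:3]: print(l,np.round(r['score'],2),np.round(r['pixel'],1),r['pixels'].sum(),ray(f,f['T'],r['pixel'],0).round(3))
E
```

```text
{'clock': 0.0, 'qpos': array([ 1.1068001 ,  0.52198083, -0.0362882 ,  1.59998844,  0.02119646,
        1.02109015, -0.11280917]), 'qd': array([ 1.51159589e-04, -5.12254097e-05,  2.21162744e-04, -2.73362304e-05,
       -1.30049855e-03,  1.08728527e-03, -7.62444328e-04]), 'joint_efforts': array([-4.92319268e-04, -9.27117920e+01,  1.97961710e+00, -3.69931090e+01,
        1.77969213e-02,  8.24380433e-03,  8.80863399e-05]), 'position': array([ 0.23964565, -0.57690966,  0.25575384]), 'tool_rot': array([-3.14051462e+00,  9.30938670e-05,  3.93740940e-01]), 'force': array([ 0.91610057, -0.21377769,  0.38443015]), 'moment': array([-0.03791413, -0.02927089, -0.01116566]), 'grip_width': 0.08549851904470977}
scene 538.5033142283492 276.04820926762164 216.60944072748947 [[-0.626, -0.564, 0.539, -0.349], [-0.78, 0.448, -0.437, 0.651], [0.005, -0.694, -0.72, 1.363], [0.0, 0.0, 0.0, 1.0]]
clip_rail 0.97 [205.2 277.1] 1845 [0.604 0.165 0.   ]
spanner_small 0.68 [378.7 200.7] 141 [ 0.504 -0.519  0.   ]
spanner_small 0.42 [243.9 234.1] 182 [ 0.676 -0.04   0.   ]
spanner_large 0.41 [317.2 196.6] 80 [ 0.6
[... 1106 characters left out ...]
92.6 220.9] 2002 [0.577 0.162 0.   ]
spanner_medium 0.77 [186.3 218.2] 245 [0.585 0.181 0.   ]
spanner_medium 0.39 [192.8 222.9] 2032 [0.571 0.161 0.   ]
loupe 0.49 [331.6 184.6] 160 [ 0.7   -0.267  0.   ]
matchbox 0.76 [278.5 159. ] 206 [ 0.778 -0.099  0.   ]
matchbox 0.73 [255.6 191.1] 192 [ 0.674 -0.03   0.   ]
clip_front 0.71 [191.5 219.5] 2026 [0.582 0.165 0.   ]
clip_front 0.44 [253.1 191.4] 220 [ 0.673 -0.022  0.   ]
clip_rear 0.79 [195.1 219.7] 1946 [0.581 0.154 0.   ]
seat_small 0.71 [192.1 222.2] 1946 [0.573 0.163 0.   ]
seat_large 0.91 [192.5 221.6] 2060 [0.575 0.162 0.   ]
seat_large 0.43 [186.8 221.7] 271 [0.575 0.179 0.   ]
seat_medium 0.6 [194.4 219.8] 2016 [0.581 0.156 0.   ]
```

View pics/scene0.png

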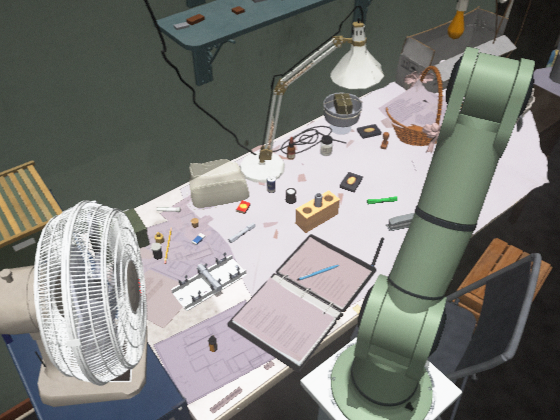

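View pics/top0.png

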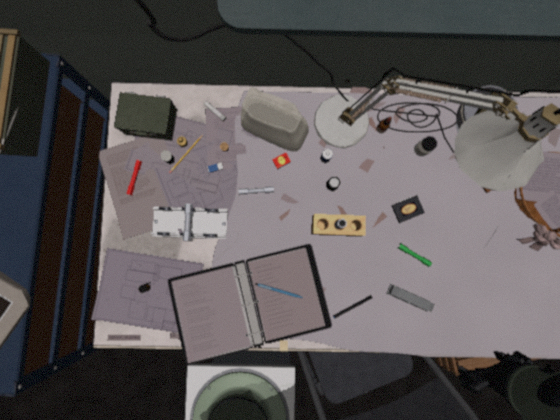

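Run:
```python
import cv2
t=cv2.imread('pics/top0.png')
cv2.imwrite('pics/top0_rail.png',cv2.resize(t[150:290,120:280],None,fx=4,fy=4,interpolation=2))
cv2.imwrite('pics/top0_right.png',cv2.resize(t[150:290,300:460],None,fx=4,fy=4,interpolation=2))
```

```text
(no output)
```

View pics/top0_rail.png

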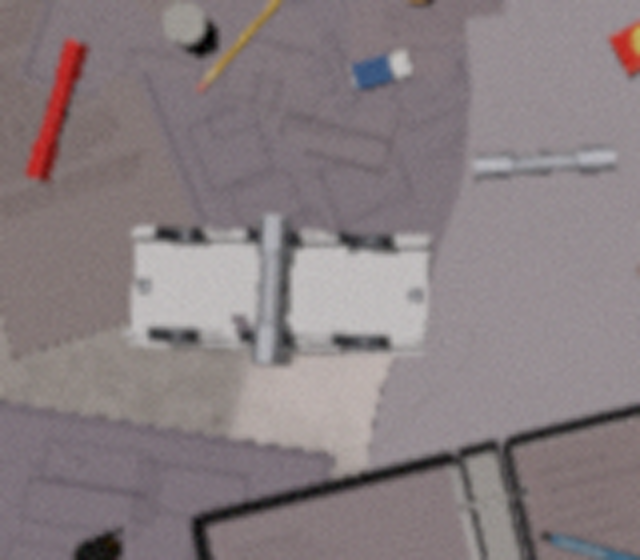

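View pics/top0_right.png

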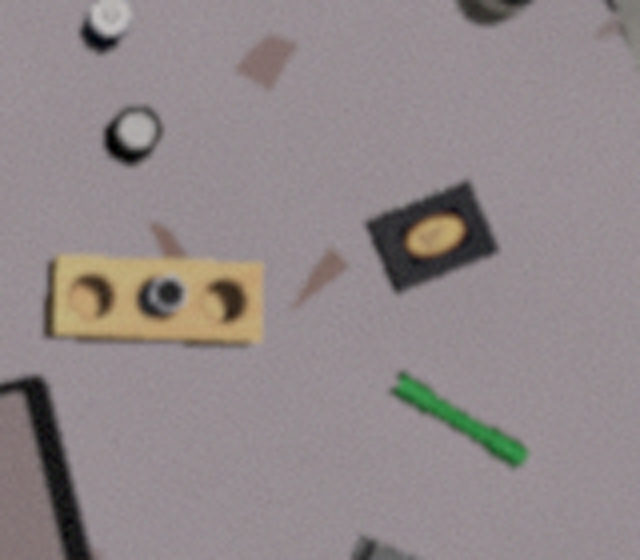

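The top view shows the rail at about (190,222), with the medium spanner clipped across it. The small grey spanner is at (255,190), the block with the large one at (340,225), and green and red look-alikes elsewhere. I'll get estimates of these positions first.

Run:
```python
from h import *
f=grab_frame('top');T=f['T']
R=lambda u,v,z,ox,oy:ray(f,T,(u/4+ox,v/4+oy),z).round(4)
for p in [(52,255),(265,262),(264,343),(52,337)]: print('block',R(*p,.076,300,150))
for p in [(162,296)]: print('large top',R(*p,.116,300,150))
for p in [(135,232),(430,240),(422,350),(133,343)]: print('rail',R(*p,.022,120,150))
for p in [(475,168),(615,158),(273,218),(266,360)]: print('spanner',R(*p,.012 if p[0]>400 else .034,120,150))
for p in [(130,140)]: print('loupe',R(*p,.02,300,150))
g=grab_frame('wrist');print(g['mount'].round(3).tolist(),g['fx'],g['cx'],g['cy'])
print(tips_ahead)
```

```text
block [ 0.5994 -0.2017  0.076 ]
block [ 0.5975 -0.3563  0.076 ]
block [ 0.5388 -0.3553  0.076 ]
block [ 0.54   -0.2023  0.076 ]
large top [ 0.5682 -0.2745  0.116 ]
rail [0.6125 0.2761 0.022 ]
rail [0.611  0.0527 0.022 ]
rail [0.5275 0.0559 0.022 ]
rail [0.5285 0.2731 0.022 ]
spanner [0.6685 0.0212 0.012 ]
spanner [ 0.6786 -0.0864  0.012 ]
spanner [0.6239 0.1696 0.034 ]
spanner [0.5174 0.17   0.034 ]
loupe [ 0.6951 -0.2666  0.02  ]
[[-0.001, -0.953, -0.302, 0.077], [1.0, -0.001, 0.0, -0.0], [-0.001, -0.302, 0.953, -0.12], [0.0, 0.0, 0.0, 1.0]] 321.41269272260956 275.11948324418364 210.20514457814576
0.025
```

Request:
move_arm --motion '[[[40, 36, 0], [0, 0, -0.1]], [[85, 75, 0], [0, 0, -0.2]], [[130, 115, 0], [0, 0, -0.3]], [[170, 155, 0], [0, 0, -0.4]], [[215, 195, 0], [0, 0, -0.5]], [[260, 232, 0], [0, 0, -0.6]], [[300, 265, 0], [0, 0, -0.7]], [[330, 297, 0], [0, 0, -0.8]], [[330, 297, 0], [0, 0, -0.85]], [[330, 297, 0], [0, 0, -0.85]]]'

```text
clock: 2.75
position: [0.5699, -0.2799, 0.2562]
tool_rot: [3.141, 0.0, -0.455]
force: [-0.8, 0.3, 0.5]
grip_width: 0.0855
```

```bash
cat >> h.py <<'E'
from scipy.spatial.transform import Rotation as Ro
def wrist():
    s=observe(); f=grab_frame('wrist')
    B=np.eye(4); B[:3,:3]=Ro.from_euler('xyz',s['tool_rot']).as_matrix(); B[:3,3]=s['position']
    return f,B@f['mount'],s
def st():
    s=observe()
    for k in ['clock','qpos','position','tool_rot','force','grip_width']: print(k,np.round(s[k],4))
E
python3 - <<'E'
from h import *
f,T,s=wrist(); save(f,'w1.png'); st()
for l in ['spanner_large','block_top']:
  for r in outline_of(l,'wrist')[:2]: print(l,r['score'],r['pixel'],ray(f,T,r['pixel'],.116))
E
```

```text
clock 2.8
qpos [ 0.301   0.5398  0.0949  1.5767 -0.0566  1.0279 -1.6143]
position [ 0.5696 -0.2804  0.2563]
tool_rot [ 3.1413e+00  1.0000e-04 -4.5530e-01]
force [0.2676 0.0314 0.1442]
grip_width 0.0859
spanner_large 0.89 [273.5, 197.2] [ 0.57608429 -0.28118387  0.116     ]
block_top 0.87 [279.0, 178.9] [ 0.58807706 -0.29214027  0.116     ]
```

View pics/w1.png

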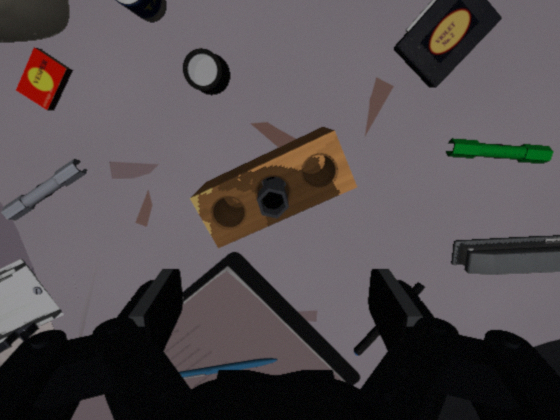

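Run:
```python
from h import *
im=cv2.imread('pics/w1.png'); cv2.imwrite('pics/w1z.png',cv2.resize(im[120:260,180:370],None,fx=4,fy=4,interpolation=2))
```

```text
(no output)
```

View pics/w1z.png

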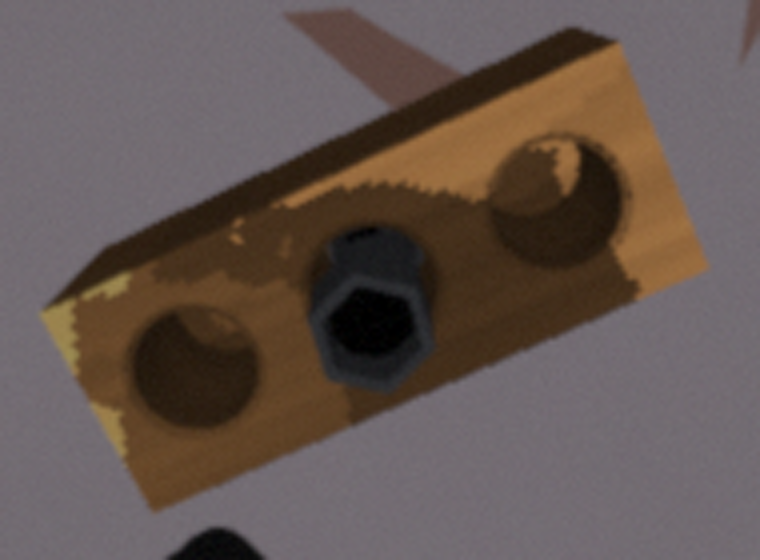

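Run:
```python
from h import *
f,T,s=wrist()
print(ray(f,T,(273,202),.116))
c=[ray(f,T,(u/4+180,v/4+120),.076) for u,v in [(42,312),(620,42),(708,268),(155,510)]]
print(np.mean(c,0), np.round(c,3))
```

```text
[ 0.57202886 -0.27977843  0.116     ]
[ 0.57019943 -0.27913039  0.076     ] [[ 0.601 -0.205  0.076]
 [ 0.597 -0.355  0.076]
 [ 0.54  -0.353  0.076]
 [ 0.543 -0.204  0.076]]
```

Request:
move_arm --motion '[[[-10, 5, -20], [-0.077, -0.157, 0]], [[-20, 10, -45], [-0.154, -0.314, 0]], [[-32, 16, -70], [-0.231, -0.472, 0]], [[-43, 22, -90], [-0.308, -0.629, 0]], [[-43, 22, -90], [-0.308, -0.629, 0]]]'

```text
clock: 3.58
position: [0.5405, -0.2764, 0.2072]
tool_rot: [3.103, -0.513, -0.456]
force: [1.5, -1.3, 0.6]
grip_width: 0.0856
```

Run:
```python
from h import *
f,T,s=wrist(); save(f,'w2.png'); st()
R=Ro.from_euler('xyz',s['tool_rot']).as_matrix(); print(R.round(3))
print(proj(f,T,(.571,-.2795,.116)))
G=np.array([.571,-.2795,.106]); print('need',1000*(G-.006*R[:,2]-s['position']), 'in tool', 1000*R.T@(G-s['position']))
```

```text
clock 3.625
qpos [ 0.3796  0.3932 -0.0717  2.11    0.7935  0.1832 -2.4652]
position [ 0.5404 -0.2753  0.2082]
tool_rot [ 3.1044 -0.5173 -0.454 ]
force [ 0.8598 -0.5025  1.1519]
grip_width 0.0854
[[ 0.782 -0.457  0.423]
 [-0.384 -0.889 -0.251]
 [ 0.49   0.034 -0.871]]
(np.float64(255.55476574401882), np.float64(250.4231750422293))
need [ 27.93625582  -1.59890818 -95.96335754] in tool [-24.59101869 -14.59356086 101.78239226]
```

View pics/w2.png

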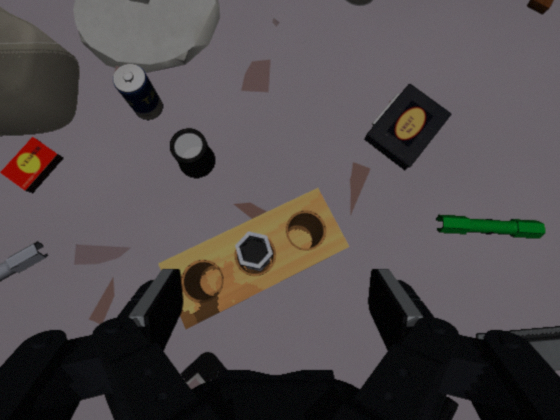

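The wrist (j6) stopped at its limit when leaning outward, so I'll use a sideways tilt instead, with the jaws radial.

```bash
cat >> h.py <<'E'
def Rmat(z,x):
    z=np.array(z,float);z/=np.linalg.norm(z);x=np.array(x,float);x-=z*(x@z);x/=np.linalg.norm(x)
    return np.column_stack([x,np.cross(z,x),z])
def plan(p,R,n,s=None):
    s=s or observe(); R0=Ro.from_euler('xyz',s['tool_rot']); 
    rv=(Ro.from_matrix(R)*R0.inv()).as_rotvec(); d=1000*(np.array(p)-s['position'])
    print('total',d.round(1),rv.round(3),'deg',np.degrees(np.linalg.norm(rv)).round(1))
    print([[[round(float(v)) for v in d*i/n],[round(float(v),3) for v in rv*i/n]] for i in range(1,n+1)])
E
python3 - <<'E'
from h import *
G=np.array([.571,-.2795,.106]);t=np.array([.4395,.898,0]);th=np.radians(30)
z=np.sin(th)*t+[0,0,-np.cos(th)]
R=Rmat(z,t); print(R.round(3)); plan(G-.085*z,R,10)
E
```

```text
[[ 0.381  0.898  0.22 ]
 [ 0.778 -0.44   0.449]
 [ 0.5    0.    -0.866]]
total [ 11.9 -42.4 -28.6] [0.036 0.005 1.588] deg 91.0
[[[1, -4, -3], [0.004, 0.001, 0.159]], [[2, -8, -6], [0.007, 0.001, 0.318]], [[4, -13, -9], [0.011, 0.002, 0.476]], [[5, -17, -11], [0.014, 0.002, 0.635]], [[6, -21, -14], [0.018, 0.003, 0.794]], [[7, -25, -17], [0.022, 0.003, 0.953]], [[8, -30, -20], [0.025, 0.004, 1.112]], [[10, -34, -23], [0.029, 0.004, 1.27]], [[11, -38, -26], [0.033, 0.005, 1.429]], [[12, -42, -29], [0.036, 0.005, 1.588]]]
```

Request:
move_arm --motion '[[[2, -8, 0], [0.3, 0.3, 0.0]], [[2, -8, 0], [0.0, 0.5, 0.1]]]'

```text
clock: 3.88
position: [0.5413, -0.2861, 0.2066]
tool_rot: [3.02, -0.287, -0.394]
force: [-0.4, -1.2, -0.4]
grip_width: 0.0855
```

Run:
```python
from h import *
st()
G=np.array([.571,-.2795,.106]);t=np.array([.4395,.898,0]);th=np.radians(30)
z=np.sin(th)*t+[0,0,-np.cos(th)]
R=Rmat(z,t); plan(G-.085*z,R,10)
```

```text
clock 3.875
qpos [ 0.601   0.4682 -0.3746  1.9117  0.5927  0.5928 -2.1602]
position [ 0.5413 -0.2861  0.2066]
tool_rot [ 3.0197 -0.2872 -0.3937]
force [-0.3794 -1.2344 -0.3501]
grip_width 0.0855
total [ 11.  -31.5 -27. ] [ 0.209 -0.201  1.548] deg 90.2
[[[1, -3, -3], [0.021, -0.02, 0.155]], [[2, -6, -5], [0.042, -0.04, 0.31]], [[3, -9, -8], [0.063, -0.06, 0.464]], [[4, -13, -11], [0.084, -0.08, 0.619]], [[5, -16, -13], [0.104, -0.1, 0.774]], [[7, -19, -16], [0.125, -0.12, 0.929]], [[8, -22, -19], [0.146, -0.14, 1.084]], [[9, -25, -22], [0.167, -0.161, 1.238]], [[10, -28, -24], [0.188, -0.181, 1.393]], [[11, -32, -27], [0.209, -0.201, 1.548]]]
```

Request:
move_arm --motion '[[[1, -3, -3], [0.021, -0.02, 0.155]], [[2, -6, -5], [0.042, -0.04, 0.31]], [[3, -9, -8], [0.063, -0.06, 0.464]], [[4, -13, -11], [0.084, -0.08, 0.619]], [[5, -16, -13], [0.104, -0.1, 0.774]], [[7, -19, -16], [0.125, -0.12, 0.929]], [[8, -22, -19], [0.146, -0.14, 1.084]], [[9, -25, -22], [0.167, -0.161, 1.238]], [[10, -28, -24], [0.188, -0.181, 1.393]], [[11, -32, -27], [0.209, -0.201, 1.548]], [[11, -32, -27], [0.209, -0.201, 1.548]]]'

```text
clock: 5.25
position: [0.5544, -0.3176, 0.179]
tool_rot: [-3.139, -0.535, 1.114]
force: [0.2, -0.2, -1.1]
grip_width: 0.0852
```

Run:
```python
from h import *
f,T,s=wrist(); save(f,'w3.png'); st()
print(proj(f,T,(.571,-.2795,.116)))
R=Ro.from_euler('xyz',s['tool_rot']).as_matrix();print(R.round(3))
G=np.array([.571,-.2795,.106]); print('in tool', 1000*R.T@(G-s['position']))
```

```text
clock 5.3
qpos [ 1.3198  1.0334 -1.2078  1.5368  0.4574  1.0769 -0.2758]
position [ 0.5544 -0.317   0.1795]
tool_rot [-3.1398 -0.5338  1.1126]
force [0.356  0.7018 0.9593]
grip_width 0.0856
(np.float64(272.7231725731615), np.float64(229.71238184679882))
[[ 0.379  0.898  0.223]
 [ 0.772 -0.44   0.459]
 [ 0.51  -0.002 -0.86 ]]
in tool [-1.4931772  -1.68978344 83.99169978]
```

View pics/w3.png

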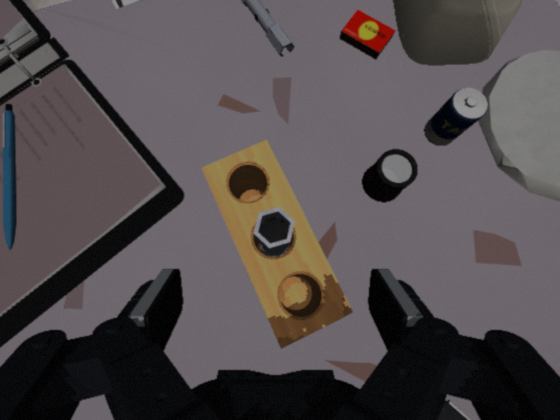

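Request:
move_arm --motion '[[[4, 9, -18], [0, 0, 0]], [[8, 18, -36], [0, 0, 0]], [[13, 27, -52], [0, 0, 0]], [[14, 31, -61], [0, 0, 0]], [[14, 31, -61], [0, 0, 0]]]'

```text
clock: 5.92
position: [0.5683, -0.2856, 0.1182]
tool_rot: [-3.14, -0.531, 1.116]
force: [-0.5, -0.8, -0.5]
grip_width: 0.0855
```

Run:
```python
from h import *
f,T,s=wrist(); save(f,'w4.png'); st()
R=Ro.from_euler('xyz',s['tool_rot']).as_matrix()
G=np.array([.571,-.2795,.106]); print('in tool', 1000*R.T@(G-s['position']))
```

```text
clock 5.975
qpos [ 1.2615  1.0901 -1.1553  1.5923  0.5159  0.9566 -0.3177]
position [ 0.5685 -0.2861  0.1188]
tool_rot [-3.1413 -0.5312  1.1155]
force [-0.1185 -0.4333 -0.115 ]
grip_width 0.0854
in tool [-0.45918957 -0.2242684  13.90500876]
```

View pics/w4.png

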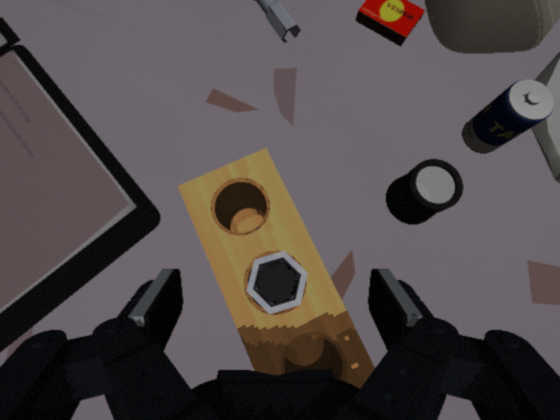

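Request:
move_arm --motion '[[[0, 0, 0], [0, 0, 0]], [[0, 0, 0], [0, 0, 0]], [[0, 0, 0], [0, 0, 0]], [[0, 0, 0], [0, 0, 0]], [[0, 0, 0], [0, 0, 0]], [[0, 0, 0], [0, 0, 0]]]' --jaw 10 --grip_force 60

```text
clock: 6.72
position: [0.5685, -0.2862, 0.1192]
tool_rot: [3.141, -0.531, 1.116]
force: [-1.6, -0.6, 5.1]
grip_width: 0.0239
```

Run:
```python
from h import *
f,T,s=wrist(); save(f,'w5.png'); st()
```

```text
clock 6.775
qpos [ 1.2618  1.0896 -1.1557  1.5923  0.5158  0.9566 -0.3178]
position [ 0.5685 -0.2862  0.1192]
tool_rot [ 3.1414 -0.5313  1.1156]
force [-2.1537  0.1336  5.4217]
grip_width 0.0238
```

View pics/w5.png

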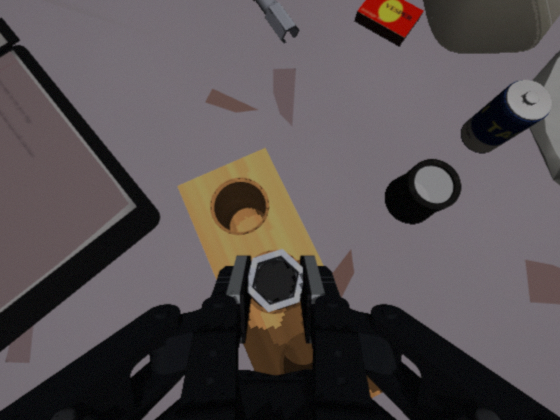

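Request:
move_arm --motion '[[[0, 0, 15], [0, 0, 0]], [[0, 0, 35], [0, 0, 0]], [[0, 0, 60], [0, 0, 0]], [[0, 0, 85], [0, 0, 0]], [[0, 0, 110], [0, 0, 0]], [[0, 0, 125], [0, 0, 0]], [[0, 0, 125], [0, 0, 0]]]'

```text
clock: 7.65
position: [0.5686, -0.2863, 0.2448]
tool_rot: [3.14, -0.531, 1.116]
force: [0.5, -0.6, -1.5]
grip_width: 0.0234
```

Run:
```python
from h import *
f=grab_frame('scene'); im=f['frame'][120:260,230:420,::-1]; cv2.imwrite('pics/s6.png',cv2.resize(im,None,fx=4,fy=4)); st()
```

```text
clock 7.7
qpos [ 1.2957  0.952  -1.2581  1.5222  0.406   1.1261 -0.3325]
position [ 0.5682 -0.2863  0.2437]
tool_rot [-3.1413 -0.5306  1.1154]
force [ 0.0457  0.2449 -1.7375]
grip_width 0.0239
```

View pics/s6.png

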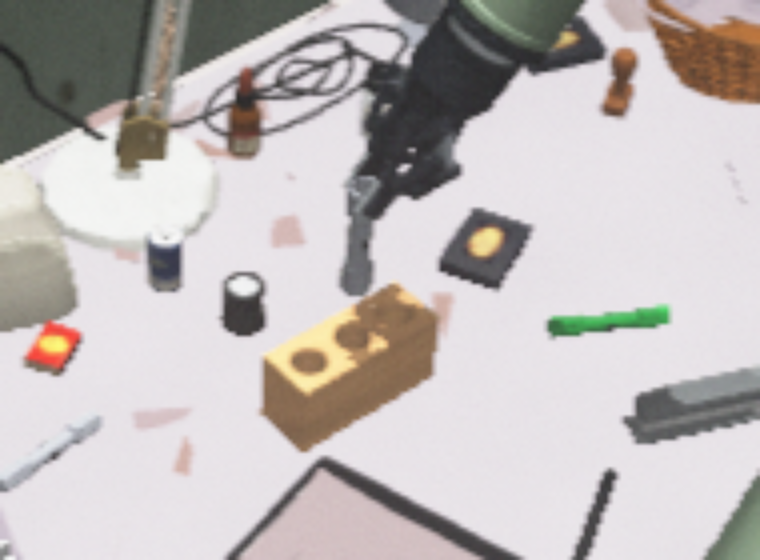

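Run:
```python
from h import *
t=np.array([.15,.989,0]);t/=np.linalg.norm(t);th=np.radians(50)
z=-np.sin(th)*t+[0,0,-np.cos(th)]
R=Rmat(z,np.cos(th)*t-[0,0,np.sin(th)]); print(R.round(3))
G=np.array([.59,-.13,0])+.045*t+[0,0,.15]
plan(G-.0125*z,R,10)
```

```text
[[ 0.096  0.989 -0.115]
 [ 0.636 -0.15  -0.757]
 [-0.766  0.    -0.643]]
total [ 29.9 210.3 -85.6] [-1.344  0.42   0.253] deg 82.0
[[[3, 21, -9], [-0.134, 0.042, 0.025]], [[6, 42, -17], [-0.269, 0.084, 0.051]], [[9, 63, -26], [-0.403, 0.126, 0.076]], [[12, 84, -34], [-0.538, 0.168, 0.101]], [[15, 105, -43], [-0.672, 0.21, 0.127]], [[18, 126, -51], [-0.806, 0.252, 0.152]], [[21, 147, -60], [-0.941, 0.294, 0.177]], [[24, 168, -68], [-1.075, 0.336, 0.202]], [[27, 189, -77], [-1.21, 0.378, 0.228]], [[30, 210, -86], [-1.344, 0.42, 0.253]]]
```

Request:
move_arm --motion '[[[3, 21, 0], [-0.134, 0.042, 0.025]], [[6, 42, 0], [-0.269, 0.084, 0.051]], [[9, 63, 0], [-0.403, 0.126, 0.076]], [[12, 84, 0], [-0.538, 0.168, 0.101]], [[15, 105, 0], [-0.672, 0.21, 0.127]]]'

```text
clock: 8.32
position: [0.5832, -0.1807, 0.2434]
tool_rot: [3.085, 0.175, 1.26]
force: [0.6, 0.1, -1.7]
grip_width: 0.0237
```

Run:
```python
from h import *
st()
t=np.array([.15,.989,0]);t/=np.linalg.norm(t);th=np.radians(50)
z=-np.sin(th)*t+[0,0,-np.cos(th)]
R=Rmat(z,np.cos(th)*t-[0,0,np.sin(th)])
G=np.array([.59,-.13,0])+.045*t+[0,0,.15]
plan(G-.0125*z,R,6)
```

```text
clock 8.325
qpos [ 0.751   0.67   -0.9823  1.6637  0.785   1.2179 -0.7695]
position [ 0.5832 -0.1807  0.2434]
tool_rot [3.0851 0.1749 1.2596]
force [ 0.5693  0.056  -1.7139]
grip_width 0.0237
total [ 15.  104.7 -85.4] [-0.668  0.208  0.125] deg 40.7
[[[2, 17, -14], [-0.111, 0.035, 0.021]], [[5, 35, -28], [-0.223, 0.069, 0.042]], [[7, 52, -43], [-0.334, 0.104, 0.063]], [[10, 70, -57], [-0.445, 0.139, 0.084]], [[12, 87, -71], [-0.557, 0.174, 0.104]], [[15, 105, -85], [-0.668, 0.208, 0.125]]]
```

Tracking well, so I'll continue.

Request:
move_arm --motion '[[[2, 17, -14], [-0.111, 0.035, 0.021]], [[5, 35, -28], [-0.223, 0.069, 0.042]], [[7, 52, -43], [-0.334, 0.104, 0.063]], [[10, 70, -57], [-0.445, 0.139, 0.084]], [[12, 87, -71], [-0.557, 0.174, 0.104]], [[15, 105, -85], [-0.668, 0.208, 0.125]], [[15, 105, -85], [-0.668, 0.208, 0.125]]]'

```text
clock: 9.2
position: [0.5976, -0.0729, 0.1554]
tool_rot: [-3.134, 0.869, 1.43]
force: [-0.0, 0.2, -1.0]
grip_width: 0.0237
```

Run:
```python
from h import *
f=grab_frame('scene'); im=f['frame'][120:290,150:400,::-1]; cv2.imwrite('pics/s7.png',cv2.resize(im,None,fx=3,fy=3)); st()
f,T,s=wrist(); save(f,'w7.png')
```

```text
clock 9.25
qpos [ 0.0983  0.9148 -0.6845  1.6265  1.1234  1.6507 -1.1612]
position [ 0.5979 -0.0747  0.1567]
tool_rot [-3.1377  0.8678  1.425 ]
force [ 0.1199 -0.5559 -1.0753]
grip_width 0.0237
```

View pics/s7.png

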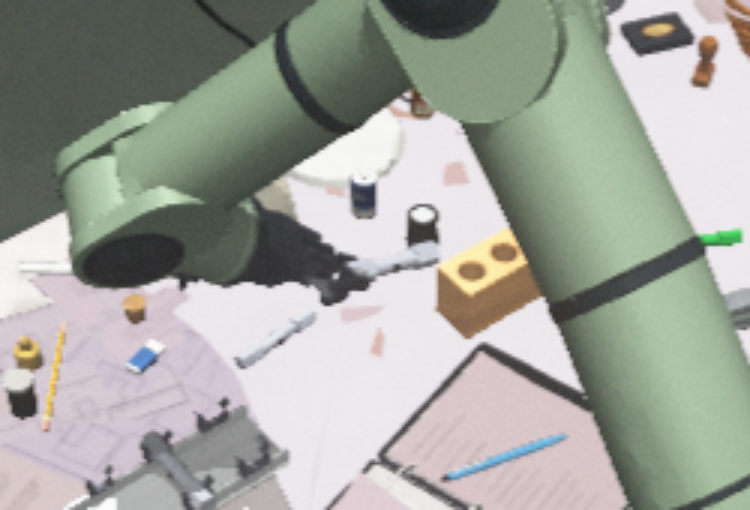

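View pics/w7.png

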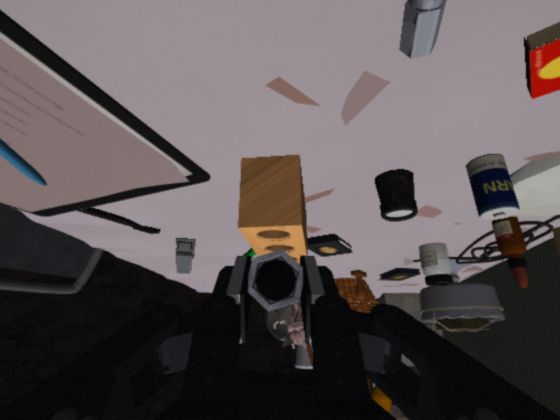

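Request:
move_arm --motion '[[[-5, 0, -20], [0, 0, 0]], [[-7, 0, -45], [0, 0, 0]], [[-7, 0, -70], [0, 0, 0]], [[-7, 0, -90], [0, 0, 0]], [[-7, 0, -103], [0, 0, 0]], [[-7, 0, -108], [0, 0, 0]], [[-7, 0, -110], [0, 0, 0]]]'

```text
clock: 10.18
position: [0.5915, -0.0761, 0.0489]
tool_rot: [3.14, 0.868, 1.418]
force: [-0.4, -0.3, -1.1]
grip_width: 0.0237
```

Run:
```python
from h import *
f=grab_frame('scene'); im=f['frame'][180:290,200:350,::-1]; cv2.imwrite('pics/s8.png',cv2.resize(im,None,fx=5,fy=5)); st()
f=grab_frame('top'); im=f['frame'][140:260,180:380,::-1]; cv2.imwrite('pics/t8.png',cv2.resize(im,None,fx=4,fy=4))
```

```text
clock 10.225
qpos [ 0.0744  1.0721 -0.638   1.637   1.2019  1.5662 -1.2895]
position [ 0.5915 -0.0761  0.0489]
tool_rot [3.1396 0.8678 1.4177]
force [ 0.6918  0.4649 -1.6732]
grip_width 0.0233
```

View pics/s8.png

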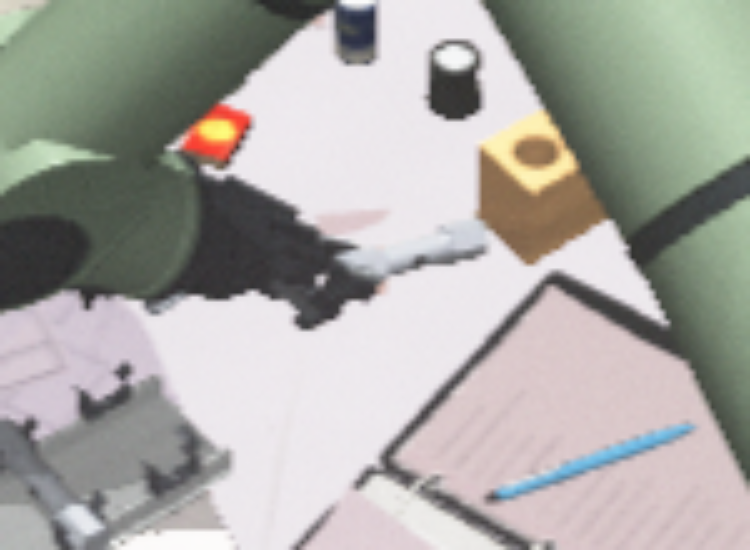

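View pics/t8.png

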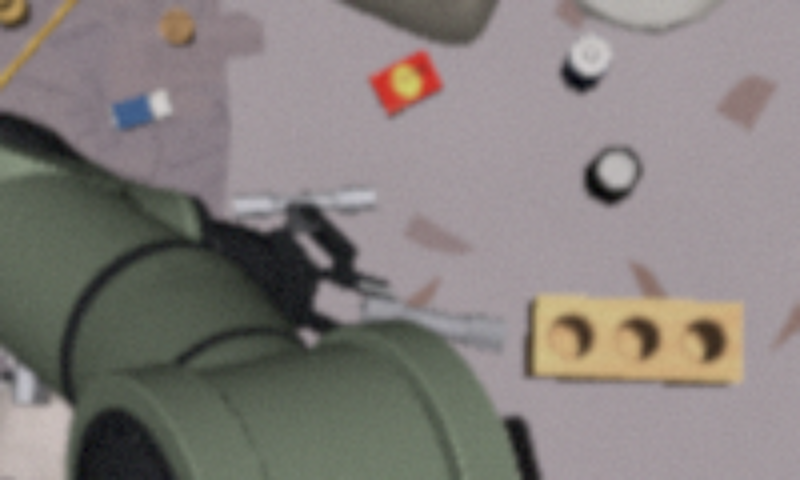

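Request:
move_arm --motion '[[[-10, 0, 0], [0, 0, 0]], [[-16, 0, -4], [0, 0, 0]], [[-16, 0, -8], [0, 0, 0]], [[-16, 0, -11], [0, 0, 0]], [[-16, 0, -11], [0, 0, 0]]]'

```text
clock: 10.9
position: [0.5754, -0.0762, 0.0377]
tool_rot: [3.14, 0.868, 1.418]
force: [-0.5, 1.5, 3.2]
grip_width: 0.0239
```

Run:
```python
from h import *
f=grab_frame('scene'); im=f['frame'][180:290,200:350,::-1]; cv2.imwrite('pics/s9.png',cv2.resize(im,None,fx=5,fy=5)); st()
```

```text
clock 10.95
qpos [ 0.0749  1.0788 -0.6377  1.6775  1.2066  1.5505 -1.3319]
position [ 0.5754 -0.0762  0.0379]
tool_rot [3.1402 0.8685 1.418 ]
force [-0.1914  0.5783  2.0076]
grip_width 0.0238
```

View pics/s9.png

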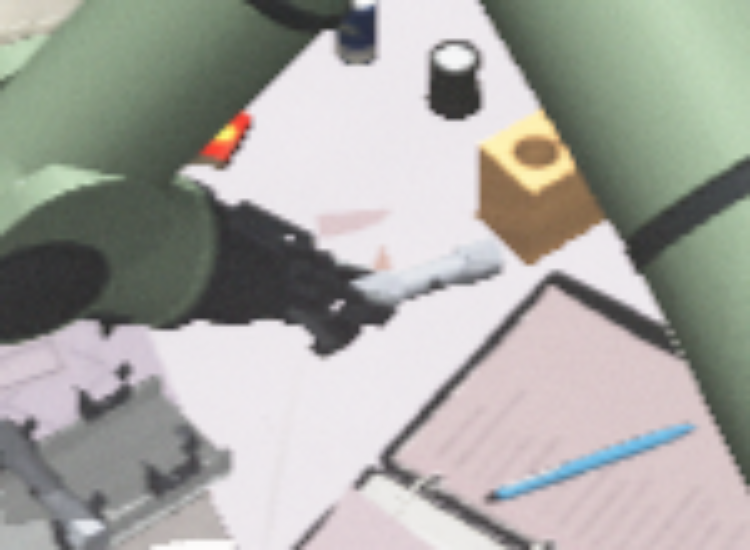

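Request:
move_arm --motion '[[[0, 0, -3], [-0.06, 0.009, 0]], [[0, 0, -8], [-0.12, 0.018, 0]], [[0, 0, -10], [-0.12, 0.018, 0]], [[0, 0, -10], [-0.12, 0.018, 0]]]'

```text
clock: 11.45
position: [0.5755, -0.0762, 0.0278]
tool_rot: [3.139, 0.988, 1.417]
force: [-0.4, 0.7, 0.7]
grip_width: 0.0238
```

Request:
move_arm --motion '[[[0, 0, 0], [0, 0, 0]], [[0, 0, 0], [0, 0, 0]], [[0, 0, 0], [0, 0, 0]], [[0, 0, 0], [0, 0, 0]]]' --jaw 34

```text
clock: 11.95
position: [0.5754, -0.0762, 0.0279]
tool_rot: [3.139, 0.989, 1.417]
force: [1.0, -0.0, -0.4]
grip_width: 0.0337
```

Run:
```python
from h import *
f=grab_frame('scene'); im=f['frame'][180:290,200:350,::-1]; cv2.imwrite('pics/s10.png',cv2.resize(im,None,fx=5,fy=5)); st()
f,T,s=wrist(); save(f,'w10.png')
```

```text
clock 12.0
qpos [ 0.0076  1.1382 -0.5837  1.6357  1.22    1.6301 -1.3616]
position [ 0.5754 -0.0762  0.0279]
tool_rot [3.1393 0.9893 1.4174]
force [0.0855 0.5497 0.2151]
grip_width 0.034
```

View pics/s10.png

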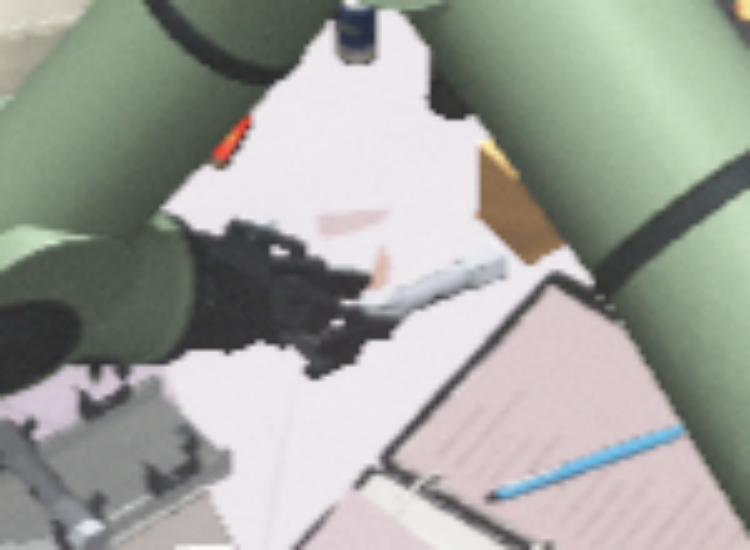

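View pics/w10.png

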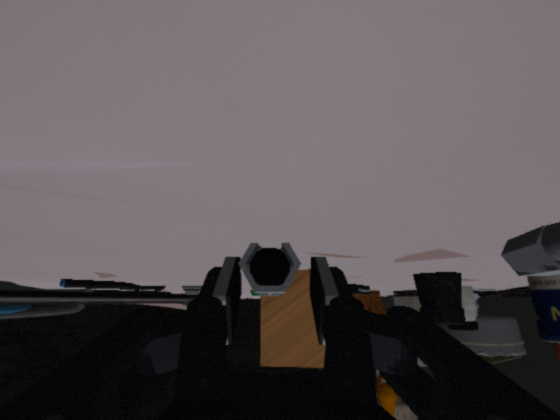

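Request:
move_arm --motion '[[[2, 20, 13], [0, 0, 0]], [[6, 45, 30], [0, 0, 0]], [[9, 66, 46], [0, 0, 0]], [[9, 66, 80], [0.1, 0, 0]], [[9, 66, 110], [0.2, 0, 0]]]'

```text
clock: 12.68
position: [0.5847, -0.0078, 0.1396]
tool_rot: [-3.101, 0.788, 1.454]
force: [0.7, -0.6, -0.3]
grip_width: 0.0341
```

Run:
```python
from h import *
st()
t=np.array([.15,.989,0])
plan([.57,-.12,.20],Rmat([0,0,-1],t),6)
```

```text
clock 12.675
qpos [ 0.0496  0.9362 -0.74    1.6146  1.0541  1.6432 -1.209 ]
position [ 0.5847 -0.0078  0.1396]
tool_rot [-3.101   0.7875  1.4537]
force [ 0.6535 -0.6251 -0.3171]
grip_width 0.0341
total [ -14.7 -112.2   60.4] [ 0.775 -0.143 -0.016] deg 45.2
[[[-2, -19, 10], [0.129, -0.024, -0.003]], [[-5, -37, 20], [0.258, -0.048, -0.005]], [[-7, -56, 30], [0.388, -0.072, -0.008]], [[-10, -75, 40], [0.517, -0.095, -0.01]], [[-12, -93, 50], [0.646, -0.119, -0.013]], [[-15, -112, 60], [0.775, -0.143, -0.016]]]
```

Request:
move_arm --motion '[[[-2, -19, 10], [0.129, -0.024, -0.003]], [[-5, -37, 20], [0.258, -0.048, -0.005]], [[-7, -56, 30], [0.388, -0.072, -0.008]], [[-10, -75, 40], [0.517, -0.095, -0.01]], [[-12, -93, 50], [0.646, -0.119, -0.013]], [[-15, -112, 60], [0.775, -0.143, -0.016]], [[-15, -112, 60], [0.775, -0.143, -0.016]]]' --jaw 60

```text
clock: 13.55
position: [0.5693, -0.1259, 0.1989]
tool_rot: [-3.14, 0.003, 1.412]
force: [0.3, 0.2, -0.9]
grip_width: 0.06
```

Run:
```python
from h import *
f,T,s=wrist(); save(f,'w11.png'); st()
np.savez('w11.npz',T=T)
for r in outline_of('spanner_large','wrist')[:3]: print(r['score'],r['pixel'],ray(f,T,r['pixel'],.012))
```

```text
clock 13.6
qpos [ 0.8149  0.76   -1.0968  1.7327  0.7473  1.1334 -0.6718]
position [ 0.5694 -0.1235  0.1987]
tool_rot [-3.1398  0.0042  1.4153]
force [ 1.004e+00  9.175e-01 -1.000e-04]
grip_width 0.0602
0.78 [269.1, 192.9] [ 0.56260625 -0.12733308  0.012     ]
```

View pics/w11.png

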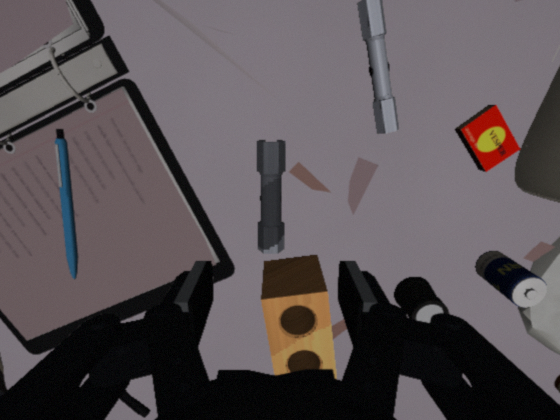

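Run:
```python
from h import *
f,T,s=wrist(); st()
r=outline_of('spanner_large','wrist')[0]; m=r['pixels'].astype(np.uint8)
ys,xs=np.nonzero(m); pts=np.column_stack([xs,ys]).astype(np.float32)
(c,wh,a)=cv2.minAreaRect(pts); print(c,wh,a)
b=cv2.boxPoints((c,wh,a)); 
for p in [(271,139.5),(270.5,252)]: print(ray(f,T,p,.012))
a=ray(f,T,(271,139.5),.012);b=ray(f,T,(270.5,252),.012);print((a+b)/2,np.linalg.norm(a-b),np.arctan2(*(a-b)[:2]))
print('minrect c',ray(f,T,c,.012))
```

```text
clock 13.7
qpos [ 0.8104  0.7601 -1.0969  1.7336  0.7478  1.1331 -0.6725]
position [ 0.5696 -0.1209  0.1984]
tool_rot [-3.1396  0.0045  1.42  ]
force [ 0.0114  0.3047 -0.2224]
grip_width 0.0598
(271.4640197753906, 199.9875030517578) (28.22686767578125, 112.1966781616211) 0.6902771592140198
[ 0.57266614 -0.0728076   0.012     ]
[ 0.55405529 -0.18650992  0.012     ]
[ 0.56336072 -0.12965876  0.012     ] 0.11521536960344528 0.16224177432853645
minrect c [ 0.56389308 -0.13089774  0.012     ]
```

Request:
move_arm --motion '[[[-2, -3, -45], [0, 0, 0]], [[-4, -6, -95], [0, 0, -0.01]], [[-6, -9, -135], [0, 0, -0.01]], [[-6, -9, -158], [0, 0, -0.01]], [[-6, -9, -168], [0, 0, -0.01]], [[-6, -9, -169], [0, 0, -0.01]]]'

```text
clock: 14.5
position: [0.5639, -0.1305, 0.0292]
tool_rot: [-3.14, 0.004, 1.409]
force: [-0.1, -0.1, 0.3]
grip_width: 0.0599
```

Run:
```python
from h import *
f,T,s=wrist(); save(f,'w12.png'); st()
```

```text
clock 14.55
qpos [ 0.7261  0.9655 -0.9121  1.8233  0.9938  0.8936 -0.8377]
position [ 0.564  -0.1308  0.0296]
tool_rot [-3.1403  0.0039  1.4086]
force [ 0.2735 -0.3052  0.5501]
grip_width 0.0596
```

View pics/w12.png

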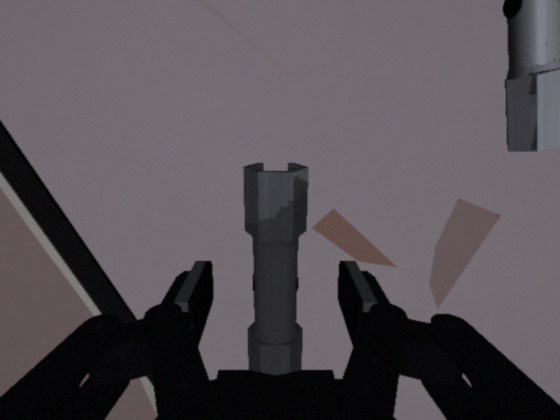

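Request:
move_arm --motion '[[[0, 0, 0], [0, 0, 0]], [[0, 0, 0], [0, 0, 0]], [[0, 0, 0], [0, 0, 0]], [[0, 0, 0], [0, 0, 0]], [[0, 0, 0], [0, 0, 0]]]' --jaw 10 --grip_force 80

```text
clock: 15.18
position: [0.5637, -0.1313, 0.0298]
tool_rot: [-3.14, 0.004, 1.408]
force: [-3.2, -1.1, 12.6]
grip_width: 0.0177
```

Request:
move_arm --motion '[[[0, 0, 20], [0, 0, 0]], [[0, 0, 60], [0, 0, -0.15]], [[0, 15, 100], [0, 0, -0.32]], [[0, 40, 130], [0, 0, -0.5]], [[0, 65, 150], [0, 0, -0.67]], [[0, 90, 160], [0, 0, -0.85]], [[0, 110, 160], [0, 0, -1.03]], [[0, 130, 160], [0, 0, -1.2]], [[0, 130, 160], [0, 0, -1.4]], [[0, 130, 160], [0, 0, -1.4]]]'

```text
clock: 16.42
position: [0.5633, -0.0007, 0.1899]
tool_rot: [-3.14, 0.003, 0.009]
force: [-0.5, -0.7, -1.7]
grip_width: 0.0177
```

Run:
```python
from h import *
f,T,s=wrist(); save(f,'w13.png'); st()
```

```text
clock 16.475
qpos [ 0.4488  0.6176 -0.7903  1.7978  0.5256  0.953  -2.1248]
position [ 0.5633 -0.001   0.1896]
tool_rot [-3.1395  0.0032  0.0112]
force [-0.6079 -0.2821 -1.9246]
grip_width 0.0175
```

View pics/w13.png

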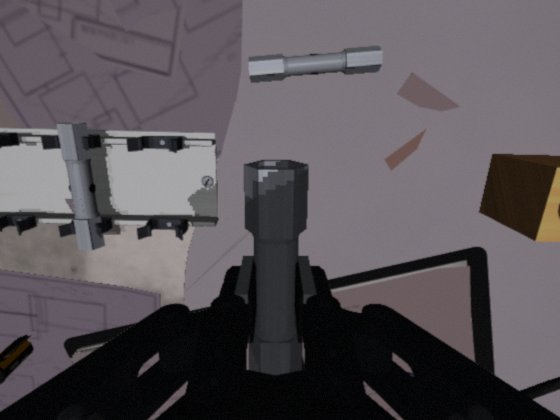

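Run:
```python
from h import *
im=cv2.imread('pics/w13.png'); a=cv2.resize(im[150:390,210:345],None,fx=3,fy=3,interpolation=2)
im=cv2.imread('pics/w12.png'); b=cv2.resize(im[150:390,210:345],None,fx=3,fy=3,interpolation=2)
o=np.hstack([a,b]); o=cv2.convertScaleAbs(o,alpha=1.8); cv2.imwrite('pics/w13z.png',cv2.resize(o,None,fx=.83,fy=.83))
r=cv2.imread('pics/w13.png')[110:260,0:230]; cv2.imwrite('pics/w13r.png',cv2.resize(r,None,fx=3.4,fy=3.4,interpolation=2))
```

```text
(no output)
```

View pics/w13z.png

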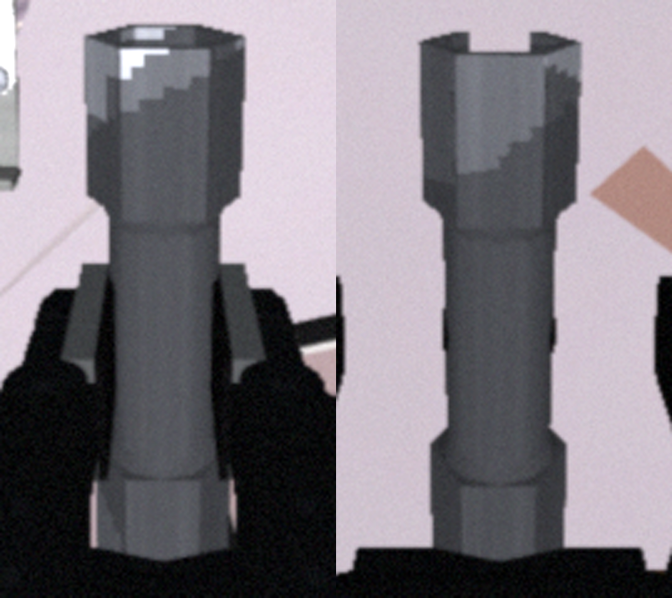

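View pics/w13r.png

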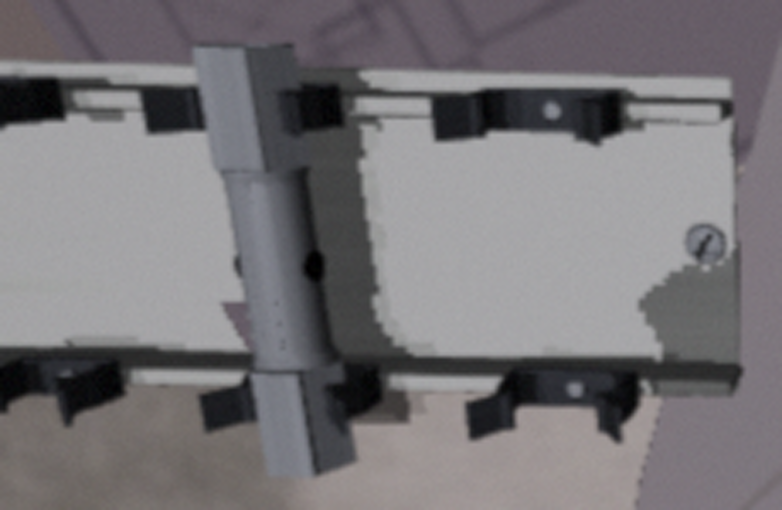

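Request:
move_arm --motion '[[[0, 25, 0], [0, 0, -0.01]], [[0, 50, 0], [0, 0, -0.01]], [[0, 65, 0], [0, 0, -0.01]], [[0, 65, 0], [0, 0, -0.01]]]'

```text
clock: 16.98
position: [0.5633, 0.0644, 0.1889]
tool_rot: [-3.139, 0.004, 0.001]
force: [-0.2, -0.5, -1.8]
grip_width: 0.0176
```

Run:
```python
from h import *
f,T,s=wrist(); save(f,'w14.png'); st(); np.save('T14.npy',T)
im=f['frame'][60:300,0:330,::-1]; cv2.imwrite('pics/w14z.png',cv2.resize(im,None,fx=2.4,fy=2.4,interpolation=2))
```

```text
clock 17.025
qpos [ 0.3316  0.6237 -0.7875  1.7888  0.5268  0.9565 -2.2483]
position [0.5634 0.0634 0.1888]
tool_rot [-3.1395e+00  4.0000e-03 -3.0000e-04]
force [-0.8109 -0.3477 -1.1792]
grip_width 0.0176
```

View pics/w14z.png

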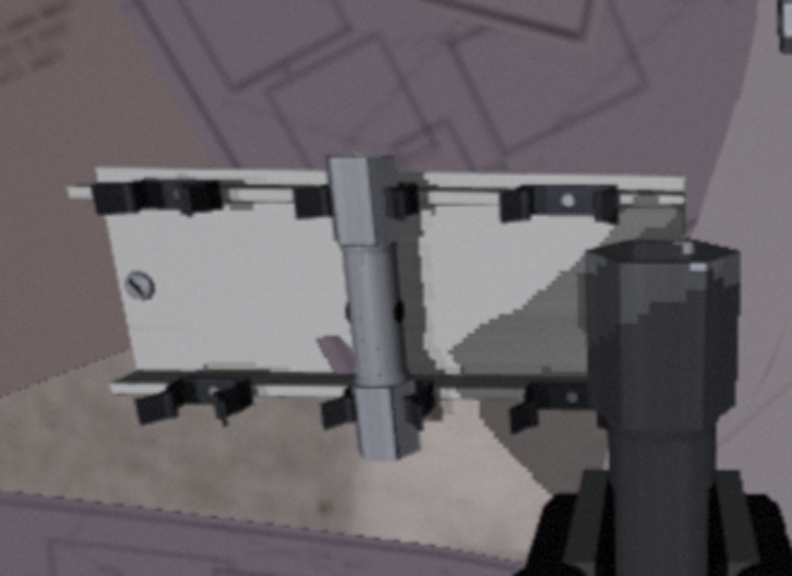

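Run:
```python
from h import *
f,T,s=wrist()
P={k:ray(f,T,(u/2.4,60+v/2.4),.022) for k,(u,v) in dict(LR=(568,200),LF=(571,397),SR=(177,193),SF=(213,391)).items()}
for k,v in P.items(): print(k,v.round(4))
L=(P['LR']+P['LF'])/2;S=(P['SR']+P['SF'])/2;print(L,S,(L+S)/2,np.linalg.norm(L-S),np.linalg.norm(P['LR']-P['LF']), 'yaw',np.arctan2(-(S-L)[0],(S-L)[1]))
```

```text
LR [0.6107 0.0977 0.022 ]
LF [0.5339 0.0994 0.022 ]
SR [0.6134 0.2402 0.022 ]
SF [0.5366 0.2408 0.022 ]
[0.57231812 0.09857348 0.022     ] [0.5750003  0.24050344 0.022     ] [0.57365921 0.16953846 0.022     ] 0.1419552987233172 0.07678234201741795 yaw -0.01889568800274241
```

Request:
move_arm --motion '[[[3, 12, 0], [0, 0, -0.01]], [[6, 28, -10], [0, 0, -0.02]], [[9, 35, -40], [0, 0, -0.02]], [[9, 35, -75], [0, 0, -0.02]], [[9, 35, -97], [0, 0, -0.02]], [[9, 35, -100], [0, 0, -0.02]]]'

```text
clock: 17.82
position: [0.572, 0.0989, 0.0878]
tool_rot: [-3.139, 0.006, -0.022]
force: [-0.3, 0.4, -0.4]
grip_width: 0.0178
```

Run:
```python
from h import *
f,T,s=wrist(); save(f,'w15.png'); st()
for c,(a,b,d,e) in dict(scene=(230,320,160,270),top=(180,270,140,260)).items():
    g=grab_frame(c); cv2.imwrite('pics/%s15.png'%c,cv2.resize(g['frame'][a:b,d:e,::-1],None,fx=6,fy=6,interpolation=2))
```

```text
clock 17.875
qpos [ 0.1952  0.7706 -0.684   1.8113  0.6521  0.8032 -2.416 ]
position [0.5723 0.099  0.0885]
tool_rot [-3.1392  0.0045 -0.022 ]
force [-0.5864 -0.0341 -2.6232]
grip_width 0.0177
```

View pics/w15.png

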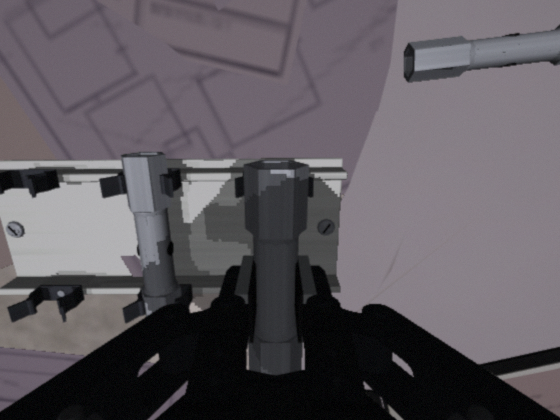

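View pics/scene15.png

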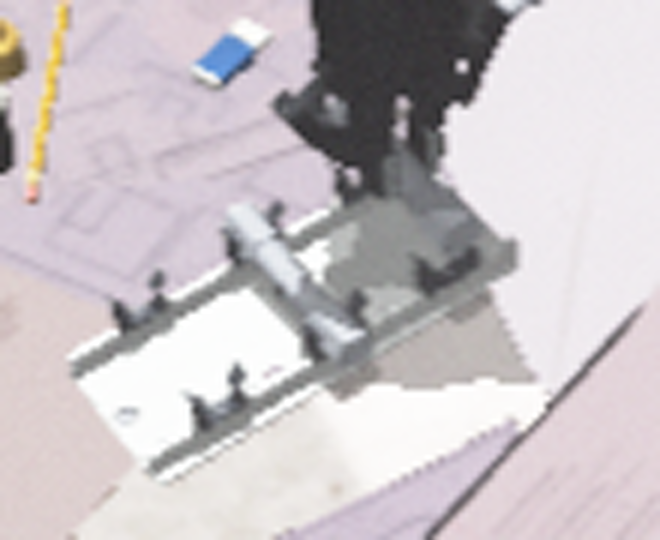

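View pics/top15.png

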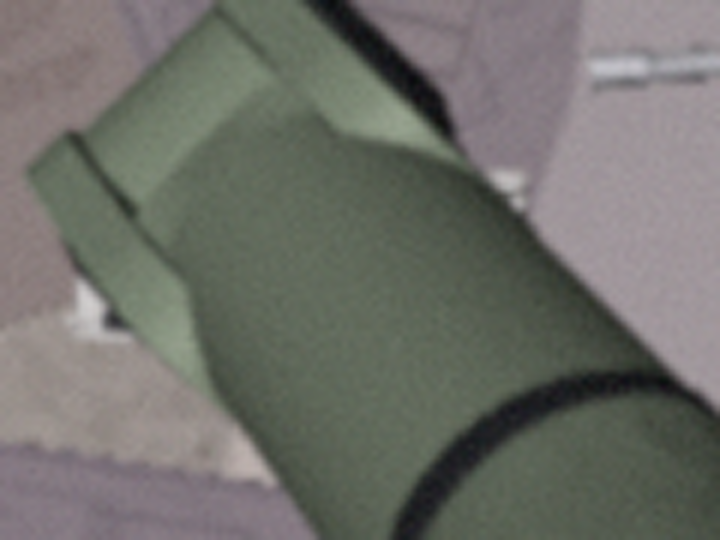

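Run:
```python
from h import *
im=cv2.imread('pics/w15.png'); a=cv2.resize(im[145:310,210:350],None,fx=4,fy=4,interpolation=2)
cv2.imwrite('pics/w15z.png',cv2.convertScaleAbs(a,alpha=2.2))
f,T,s=wrist()
# predicted pixels of clip lips for seat at guess
u=np.array([np.cos(-.02),np.sin(-.02),0]);v=np.array([.02,1,0])
for c in [(.572,.0985)]:
  for sx in(.033,.043):
    for sy in (-.0189,.0189): print(sx,sy,np.round(proj(f,T,np.array([*c,.046])+sx*u+sy*v),1))
```

```text
0.033 -0.0189 [312.9 197.7]
0.033 0.0189 [241.1 197.9]
0.043 -0.0189 [313.5 179.1]
0.043 0.0189 [240.4 179.3]
```

View pics/w15z.png

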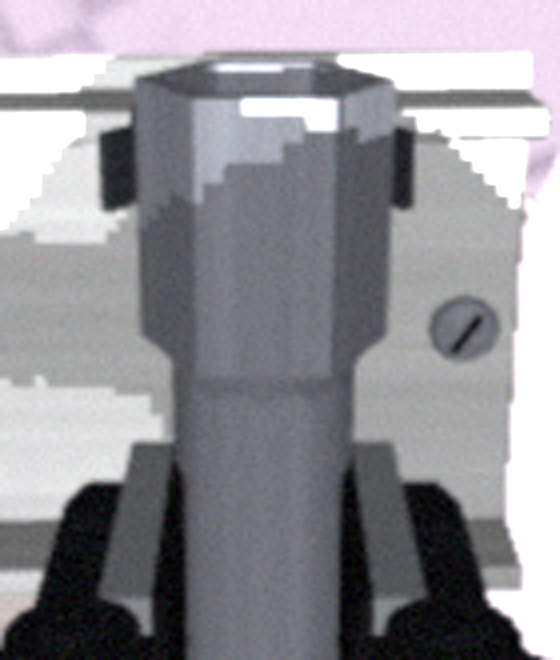

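Request:
move_arm --motion '[[[0, 1, -6], [0, 0, 0]], [[0, 1, -12], [0, 0, 0]], [[0, 1, -18], [0, 0, 0]], [[0, 1, -24], [0, 0, 0]], [[0, 1, -24], [0, 0, 0]]]'

```text
clock: 18.65
position: [0.5721, 0.0998, 0.0643]
tool_rot: [-3.139, 0.005, -0.022]
force: [0.3, 0.2, -0.9]
grip_width: 0.0179
```

Run:
```python
from h import *
f,T,s=wrist(); st()
im=f['frame'][130:330,190:360,::-1]; cv2.imwrite('pics/w16z.png',cv2.convertScaleAbs(cv2.resize(im,None,fx=3,fy=3,interpolation=2),alpha=2))
g=grab_frame('scene'); cv2.imwrite('pics/s16.png',cv2.resize(g['frame'][230:320,160:270,::-1],None,fx=6,fy=6,interpolation=2))
```

```text
clock 18.7
qpos [ 0.1723  0.8018 -0.6516  1.819   0.6779  0.7612 -2.4372]
position [0.5723 0.0999 0.0646]
tool_rot [-3.1393  0.0042 -0.0217]
force [ 0.0615  0.2907 -1.2091]
grip_width 0.0175
```

View pics/w16z.png

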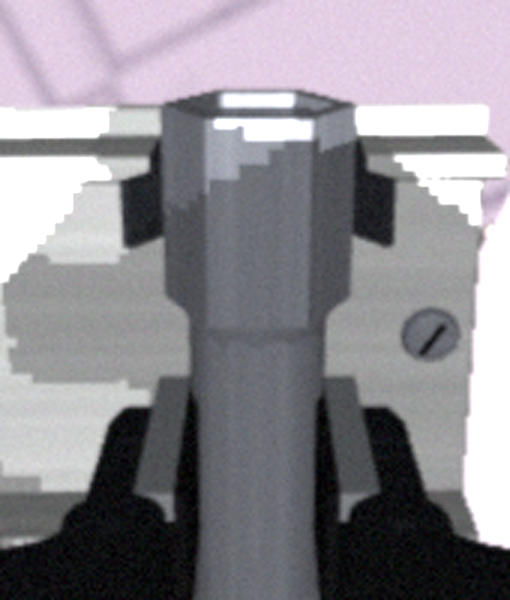

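View pics/s16.png

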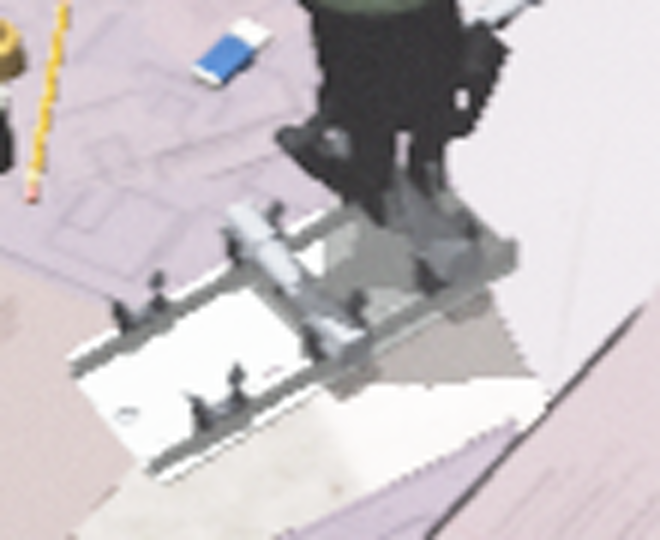

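Request:
move_arm --motion '[[[0, 0, -3], [0, 0, 0]], [[0, 0, -6], [0, 0, 0]], [[0, 0, -9], [0, 0, 0]], [[0, 0, -9], [0, 0, 0]]]'

```text
clock: 19.25
position: [0.5724, 0.0996, 0.0555]
tool_rot: [-3.139, 0.004, -0.022]
force: [1.8, -1.4, -6.6]
grip_width: 0.0177
```

Request:
move_arm --motion '[[[0, 0, -2], [0, 0, 0]], [[0, 0, -4], [0, 0, 0]], [[0, 0, -4], [0, 0, 0]]]'

```text
clock: 19.62
position: [0.5722, 0.0997, 0.0518]
tool_rot: [-3.14, 0.004, -0.022]
force: [-1.3, -2.3, 2.0]
grip_width: 0.0178
```

Run:
```python
from h import *
f,T,s=wrist(); st()
im=f['frame'][130:330,190:360,::-1]; cv2.imwrite('pics/w17z.png',cv2.convertScaleAbs(cv2.resize(im,None,fx=3,fy=3,interpolation=2),alpha=2))
g=grab_frame('scene'); cv2.imwrite('pics/s17.png',cv2.resize(g['frame'][230:320,160:270,::-1],None,fx=6,fy=6,interpolation=2))
```

```text
clock 19.675
qpos [ 0.1595  0.8181 -0.6319  1.8223  0.69    0.7379 -2.4467]
position [0.5722 0.0998 0.0518]
tool_rot [-3.1396  0.004  -0.0218]
force [-1.6333 -1.7807  2.2547]
grip_width 0.0179
```

View pics/w17z.png

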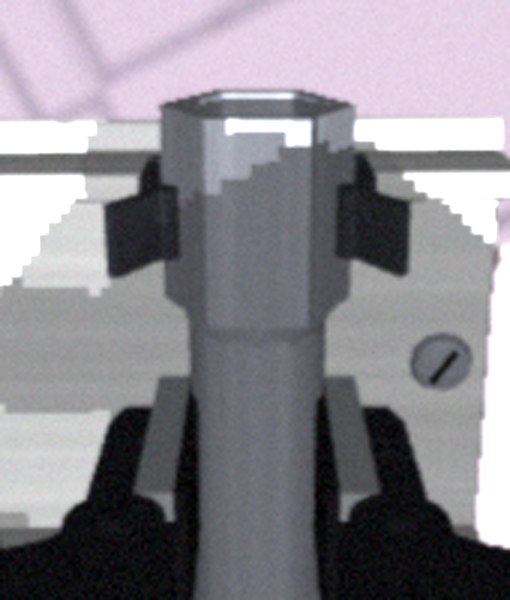

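View pics/s17.png

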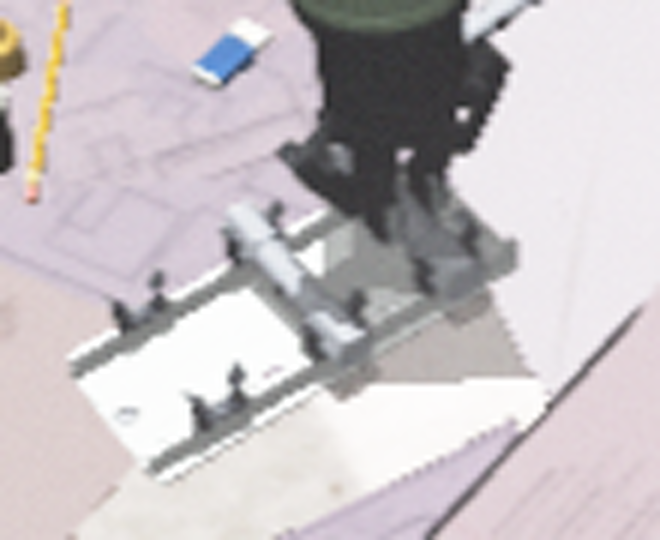

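Request:
move_arm --motion '[[[0, 0, -1], [0, 0, 0]], [[0, 0, -1.5], [0, 0, 0]], [[0, 0, -1.5], [0, 0, 0]]]'

```text
clock: 20.1
position: [0.5722, 0.0998, 0.0516]
tool_rot: [-3.14, 0.003, -0.022]
force: [-11.6, -5.6, 30.9]
grip_width: 0.0176
```

Request:
move_arm --motion '[[[0, 0, 1], [0, 0, 0]], [[0, 0, 1], [0, 0, 0]], [[0, 0, 1], [0, 0, 0]], [[0, 0, 1], [0, 0, 0]]]' --jaw 36

```text
clock: 20.6
position: [0.5724, 0.0999, 0.0512]
tool_rot: [-3.139, 0.004, -0.022]
force: [0.6, 0.7, -0.0]
grip_width: 0.0359
```

Request:
move_arm --motion '[[[0, 0, 15], [0, 0, 0]], [[0, 0, 40], [0, 0, 0]], [[0, 0, 80], [0, 0, 0]], [[0, -5, 120], [0, 0, 0]], [[0, -10, 150], [0, 0, 0]], [[0, -10, 150], [0, 0, 0]]]'

```text
clock: 21.35
position: [0.5733, 0.0897, 0.2042]
tool_rot: [-3.139, -0.0, -0.022]
force: [-0.5, 0.1, 0.2]
grip_width: 0.036
```

Run:
```python
from h import *
f,T,s=wrist(); save(f,'w18.png'); st()
for l in ['spanner_large','spanner_small']:
  for r in outline_of(l,'wrist')[:3]: print(l,r['score'],r['pixel'],ray(f,T,r['pixel'],.012))
```

```text
clock 21.4
qpos [ 0.2739  0.6173 -0.7723  1.746   0.5014  0.9878 -2.2838]
position [0.5727 0.0897 0.2027]
tool_rot [-3.1392e+00  1.8000e-03 -2.2200e-02]
force [-0.3452 -0.3469 -0.2577]
grip_width 0.0361
spanner_large 0.59 [262.9, 191.7] [0.57134212 0.10281244 0.012     ]
spanner_small 0.79 [411.3, 75.0] [ 0.67614899 -0.03419217  0.012     ]
```

View pics/w18.png

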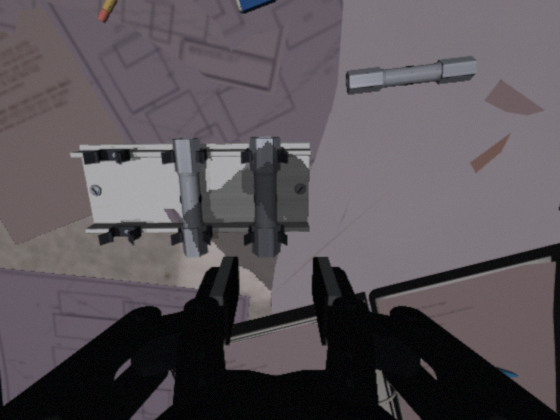

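Request:
move_arm --motion '[[[10, -12, 0], [0, 0, 0.17]], [[20, -24, 0], [0, 0, 0.34]], [[30, -36, 0], [0, 0, 0.51]], [[40, -48, 0], [0, 0, 0.68]], [[50, -60, 0], [0, 0, 0.85]], [[60, -72, 0], [0, 0, 1.02]], [[70, -85, -10], [0, 0, 1.19]], [[85, -100, -20], [0, 0, 1.36]], [[95, -112, -30], [0, 0, 1.53]], [[103, -123, -40], [0, 0, 1.687]], [[103, -123, -40], [0, 0, 1.687]]]' --jaw 50

```text
clock: 22.88
position: [0.6748, -0.0336, 0.1594]
tool_rot: [-3.137, 0.003, 1.664]
force: [0.1, 0.6, -0.0]
grip_width: 0.05
```

Run:
```python
from h import *
f,T,s=wrist(); save(f,'w19.png'); st()
for r in outline_of('spanner_small','wrist')[:2]:
  m=r['pixels']; ys,xs=np.nonzero(m); R=cv2.minAreaRect(np.column_stack([xs,ys]).astype(np.float32))
  print(r['score'],r['pixel'],R,ray(f,T,R[0],.009))
  b=cv2.boxPoints(R); d=[np.linalg.norm(b[0]-b[1]),np.linalg.norm(b[1]-b[2])]
  e=[(b[0]+b[1])/2,(b[2]+b[3])/2] if d[0]<d[1] else [(b[1]+b[2])/2,(b[3]+b[0])/2]
  e=[ray(f,T,x,.009) for x in e]; v=e[0]-e[1]; print(e,np.linalg.norm(v),np.arctan2(v[1],v[0]),(e[0]+e[1])/2)
```

```text
clock 22.925
qpos [ 0.55    0.9333 -1.06    1.4959  0.8444  1.2209 -0.547 ]
position [ 0.6748 -0.0327  0.1603]
tool_rot [-3.1376e+00  2.6000e-03  1.6617e+00]
force [-0.0469  0.679  -0.0417]
grip_width 0.05
0.74 [276.3, 194.5] ((278.4999694824219, 198.49996948242188), (24.999996185302734, 128.99996948242188), 0.0) [ 0.67667206 -0.03122388  0.009     ]
[array([0.67147901, 0.02340051, 0.009     ]), array([ 0.68256949, -0.09325736,  0.009     ])] 0.11718386345509237 1.6655798810849363 [ 0.67702425 -0.03492842  0.009     ]
```

View pics/w19.png

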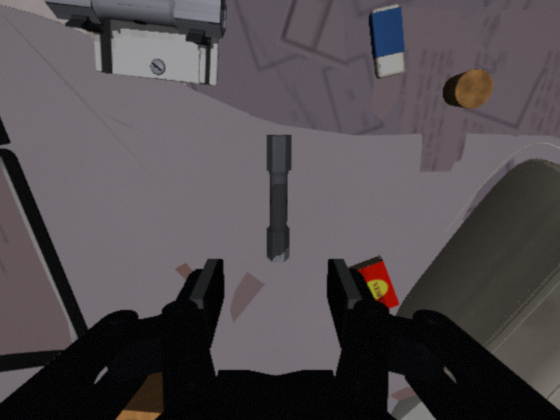

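Request:
move_arm --motion '[[[2, 0, -40], [0, 0, 0]], [[2, 0, -80], [0, 0, 0]], [[2, 0, -112], [0, 0, 0]], [[2, 0, -128], [0, 0, 0]], [[2, 0, -132], [0, 0, 0]], [[2, 0, -132], [0, 0, 0]]]'

```text
clock: 23.72
position: [0.6778, -0.0329, 0.0304]
tool_rot: [-3.14, 0.004, 1.665]
force: [-0.5, -0.3, 0.1]
grip_width: 0.0501
```

Run:
```python
from h import *
f,T,s=wrist(); save(f,'w20.png'); st()
```

```text
clock 23.775
qpos [ 0.5064  1.0849 -0.9585  1.5373  0.9845  1.0591 -0.6227]
position [ 0.6779 -0.033   0.0305]
tool_rot [-3.1406  0.0039  1.6647]
force [-0.176  -0.2899  0.3241]
grip_width 0.0504
```

View pics/w20.png

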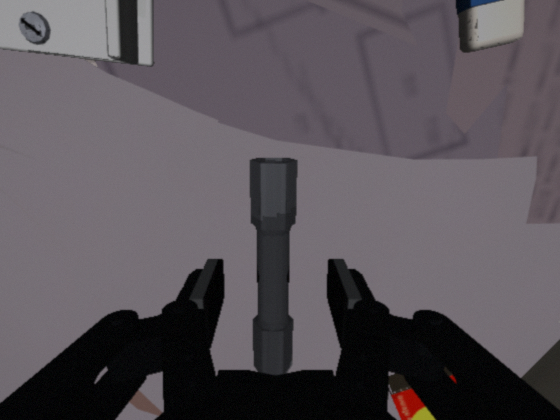

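Run:
```python
from h import *
f,T,s=wrist()
p=s['position']
print(proj(f,T,[.6779,-.033,.009]),proj(f,T,[.6779,-.033,.0125]))
c=f['mount']; ci=np.linalg.inv(c)
for a in (.0178,.0215):
    q=ci@np.array([0,0,a,1]); print(a,f['fx']*q[0]/q[2]+f['cx'],f['fy']*q[1]/q[2]+f['cy'])
```

```text
(np.float64(275.4071291812042), np.float64(273.5657423071479)) (np.float64(275.40452939669177), np.float64(277.1538894206217))
0.0178 275.355817917866 277.53237023710176
0.0215 275.3521444055831 273.7568289695877
```

Request:
move_arm --motion '[[[-1, 0, -2.5], [0, 0, 0]], [[-1, 0, -2.5], [0, 0, 0]]]'

```text
clock: 24.08
position: [0.6763, -0.0333, 0.0269]
tool_rot: [-3.139, 0.004, 1.665]
force: [0.0, -0.5, -0.3]
grip_width: 0.0502
```

Request:
move_arm --motion '[[[0, 0, 0], [0, 0, 0]], [[0, 0, 0], [0, 0, 0]], [[0, 0, 0], [0, 0, 0]], [[0, 0, 0], [0, 0, 0]], [[0, 0, 0], [0, 0, 0]], [[0, 0, 0], [0, 0, 0]]]' --jaw 5

```text
clock: 24.82
position: [0.6765, -0.0331, 0.0272]
tool_rot: [-3.14, 0.004, 1.665]
force: [-1.9, -0.9, 5.1]
grip_width: 0.0122
```

Run:
```python
from h import *
f,T,s=wrist(); save(f,'w21.png'); st()
```

```text
clock 24.875
qpos [ 0.5064  1.0881 -0.956   1.5409  0.988   1.0549 -0.6255]
position [ 0.6765 -0.0331  0.0272]
tool_rot [-3.1395  0.0039  1.6651]
force [-2.2329 -0.3871  5.5581]
grip_width 0.0125
```

View pics/w21.png

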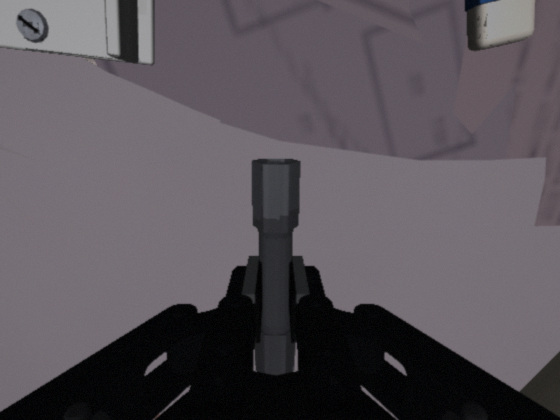

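Request:
move_arm --motion '[[[0, 0, 30], [0, 0, 0]], [[0, 0, 80], [0, 0, 0.08]], [[-10, 20, 130], [0, 0, 0.22]], [[-20, 50, 150], [0, 0, 0.38]], [[-32, 80, 155], [0, 0, 0.54]], [[-45, 110, 155], [0, 0, 0.7]], [[-58, 140, 155], [0, 0, 0.86]], [[-70, 170, 155], [0, 0, 1.02]], [[-83, 200, 155], [0, 0, 1.18]], [[-95, 225, 155], [0, 0, 1.34]], [[-101, 240, 155], [0, 0, 1.455]], [[-101, 240, 155], [0, 0, 1.455]]]'

```text
clock: 26.38
position: [0.5749, 0.2079, 0.1833]
tool_rot: [-3.14, 0.005, 3.122]
force: [0.4, -0.5, -1.0]
grip_width: 0.0121
```

Run:
```python
from h import *
f,T,s=wrist(); save(f,'w22.png'); st()
g=grab_frame('scene'); save(g,'s22.png')
```

```text
clock 26.425
qpos [ 0.3195  0.9724 -1.3377  1.6669  0.9827  1.3249  0.3471]
position [0.5755 0.2069 0.183 ]
tool_rot [-3.1392  0.0047  3.1186]
force [ 0.088  -0.2408  0.3972]
grip_width 0.0123
```

View pics/w22.png

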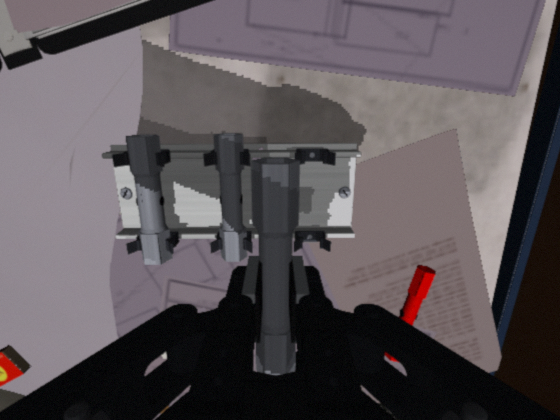

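View pics/s22.png

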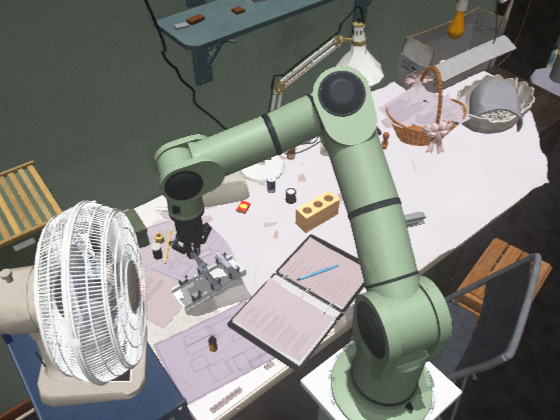

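Run:
```python
from h import *
im=cv2.imread('pics/w22.png'); a=cv2.resize(im[125:275,220:370],None,fx=5,fy=5,interpolation=2)
cv2.imwrite('pics/w22z.png',cv2.convertScaleAbs(a[:, :],alpha=1.8)[:600])
```

```text
(no output)
```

View pics/w22z.png

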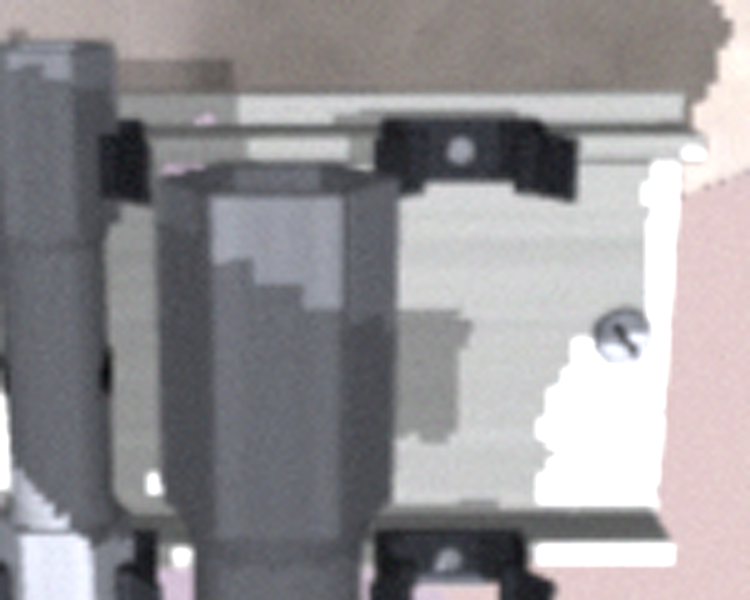

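Run:
```python
from h import *
f,T,s=wrist(); print(s['position'],s['qpos'].round(3))
F=ray(f,T,(311.8,155),.022);B=ray(f,T,(309.6,236.6),.022);print(F,B,(F+B)/2,np.linalg.norm(F-B),np.arctan2(*(B-F)[[1,0]]))
```

```text
[0.57574989 0.2062857  0.18270147] [ 0.32   0.973 -1.337  1.667  0.983  1.325  0.347]
[0.53851495 0.23876272 0.022     ] [0.61484972 0.23741758 0.022     ] [0.57668234 0.23809015 0.022     ] 0.07634661978236965 -0.01761975566915899
```

Request:
move_arm --motion '[[[0, 15, 0], [0, 0, 0]], [[0, 33, -15], [0, 0, 0]], [[0, 33, -50], [0, 0, 0]], [[0, 33, -85], [0, 0, 0]], [[0, 33, -98], [0, 0, 0]], [[0, 33, -98], [0, 0, 0]]]'

```text
clock: 27.28
position: [0.5753, 0.2402, 0.0839]
tool_rot: [-3.139, 0.003, 3.12]
force: [-0.2, -0.1, -1.3]
grip_width: 0.0126
```

Run:
```python
from h import *
f,T,s=wrist(); save(f,'w23.png'); st()
im=f['frame'][130:330,190:360,::-1]; cv2.imwrite('pics/w23z.png',cv2.convertScaleAbs(cv2.resize(im,None,fx=3,fy=3,interpolation=2),alpha=2))
```

```text
clock 27.325
qpos [ 0.2205  1.093  -1.2339  1.6858  1.108   1.2198  0.2495]
position [0.5755 0.2404 0.0847]
tool_rot [-3.1399  0.0042  3.12  ]
force [-0.0743  0.2139 -0.0861]
grip_width 0.0124
```

View pics/w23z.png

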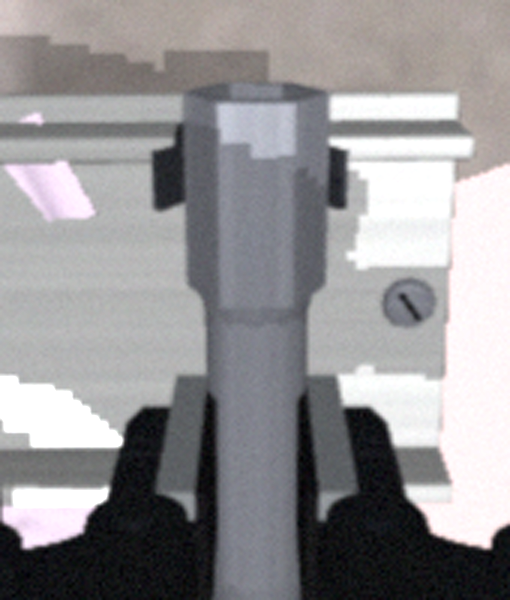

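Request:
move_arm --motion '[[[0, -1.2, -6], [0, 0, 0]], [[0, -1.2, -12], [0, 0, 0]], [[0, -1.2, -18], [0, 0, 0]], [[0, -1.2, -22], [0, 0, 0]], [[0, -1.2, -22], [0, 0, 0]]]'

```text
clock: 27.95
position: [0.5752, 0.2387, 0.0616]
tool_rot: [-3.139, 0.004, 3.12]
force: [0.5, 0.3, 0.3]
grip_width: 0.012
```

Run:
```python
from h import *
f,T,s=wrist(); st()
im=f['frame'][130:330,190:360,::-1]; cv2.imwrite('pics/w24z.png',cv2.convertScaleAbs(cv2.resize(im,None,fx=3,fy=3,interpolation=2),alpha=2))
```

```text
clock 28.0
qpos [ 0.2147  1.1201 -1.211   1.6939  1.1384  1.1953  0.2365]
position [0.5753 0.2387 0.0617]
tool_rot [-3.1393  0.0037  3.1203]
force [ 1.1973 -0.6882 -0.4002]
grip_width 0.0121
```

View pics/w24z.png

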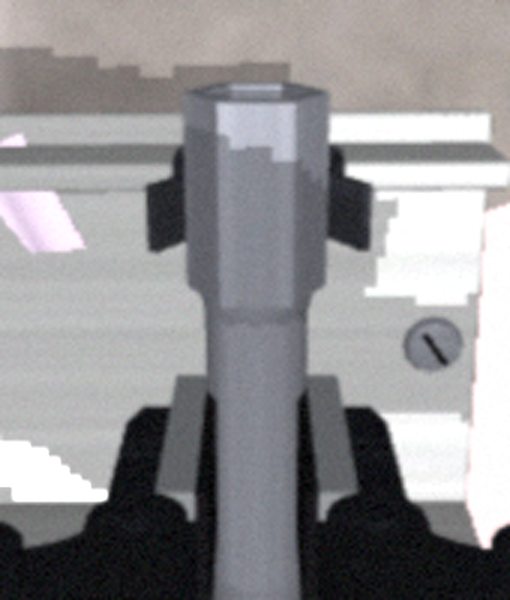

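Request:
move_arm --motion '[[[0, 0.5, -3], [0, 0, 0]], [[0, 0.5, -6], [0, 0, 0]], [[0, 0.5, -9], [0, 0, 0]], [[0, 0.5, -9], [0, 0, 0]]]'

```text
clock: 28.5
position: [0.5754, 0.239, 0.0525]
tool_rot: [-3.139, 0.004, 3.12]
force: [2.5, 2.1, -4.4]
grip_width: 0.012
```

Request:
move_arm --motion '[[[0, 0, -2], [0, 0, 0]], [[0, 0, -3.5], [0, 0, 0]], [[0, 0, -3.5], [0, 0, 0]]]'

```text
clock: 28.88
position: [0.5752, 0.2392, 0.0492]
tool_rot: [-3.139, 0.004, 3.12]
force: [-0.4, 2.1, -3.4]
grip_width: 0.0125
```

Run:
```python
from h import *
f,T,s=wrist(); st()
im=f['frame'][130:330,190:360,::-1]; cv2.imwrite('pics/w25z.png',cv2.convertScaleAbs(cv2.resize(im,None,fx=3,fy=3,interpolation=2),alpha=2))
```

```text
clock 28.925
qpos [ 0.209   1.1356 -1.1983  1.6959  1.1552  1.1824  0.2284]
position [0.5752 0.2392 0.0492]
tool_rot [-3.1393  0.0036  3.1203]
force [-0.1084  1.111  -3.6419]
grip_width 0.0123
```

View pics/w25z.png

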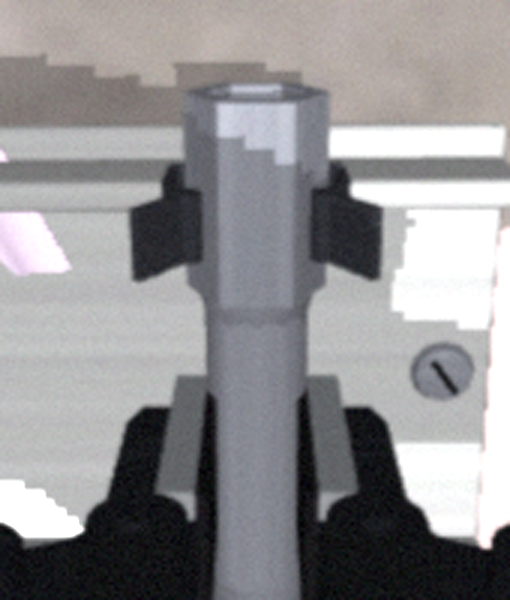

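Request:
move_arm --motion '[[[0, 0, -1], [0, 0, 0]], [[0, 0, -1], [0, 0, 0]]]'

```text
clock: 29.18
position: [0.5753, 0.2392, 0.0491]
tool_rot: [-3.139, 0.004, 3.12]
force: [-4.4, -2.5, 11.7]
grip_width: 0.0123
```

Request:
move_arm --motion '[[[0, 0, -1], [0, 0, 0]], [[0, 0, -1.2], [0, 0, 0]]]'

```text
clock: 29.42
position: [0.5753, 0.2393, 0.0489]
tool_rot: [-3.139, 0.005, 3.12]
force: [-10.6, -8.0, 30.8]
grip_width: 0.0123
```

Both ends are firm on the saddle at the expected height. Next I'll release, go up and check.

Request:
move_arm --motion '[[[0, 0, 1.5], [0, 0, 0]], [[0, 0, 1.5], [0, 0, 0]], [[0, 0, 1.5], [0, 0, 0]], [[0, 0, 1.5], [0, 0, 0]]]' --jaw 32

```text
clock: 29.92
position: [0.5754, 0.2391, 0.0485]
tool_rot: [-3.139, 0.004, 3.12]
force: [-0.8, -0.0, -0.4]
grip_width: 0.0319
```

Request:
move_arm --motion '[[[0, 0, 15], [0, 0, 0]], [[0, 0, 40], [0, 0, 0]], [[0, 0, 80], [0, 0, 0]], [[0, -20, 120], [0, 0, 0]], [[0, -40, 150], [0, 0, 0]], [[0, -60, 160], [0, 0, 0]], [[0, -60, 160], [0, 0, 0]]]'

```text
clock: 30.8
position: [0.5759, 0.1781, 0.2108]
tool_rot: [-3.139, 0.006, 3.118]
force: [-0.2, 0.3, 0.4]
grip_width: 0.0323
```

Run:
```python
from h import *
f,T,s=wrist(); save(f,'w26.png'); st()
cv2.imwrite('pics/w26z.png',cv2.convertScaleAbs(cv2.resize(f['frame'][110:280,150:400,::-1],None,fx=3.2,fy=3.2,interpolation=2),alpha=1.6)[:600])
```

```text
clock 30.85
qpos [ 0.3832  0.935  -1.368   1.6694  0.9464  1.3492  0.4006]
position [0.5755 0.1789 0.21  ]
tool_rot [-3.1394  0.0053  3.1194]
force [-0.5202  0.7449 -0.4156]
grip_width 0.032
```

View pics/w26z.png

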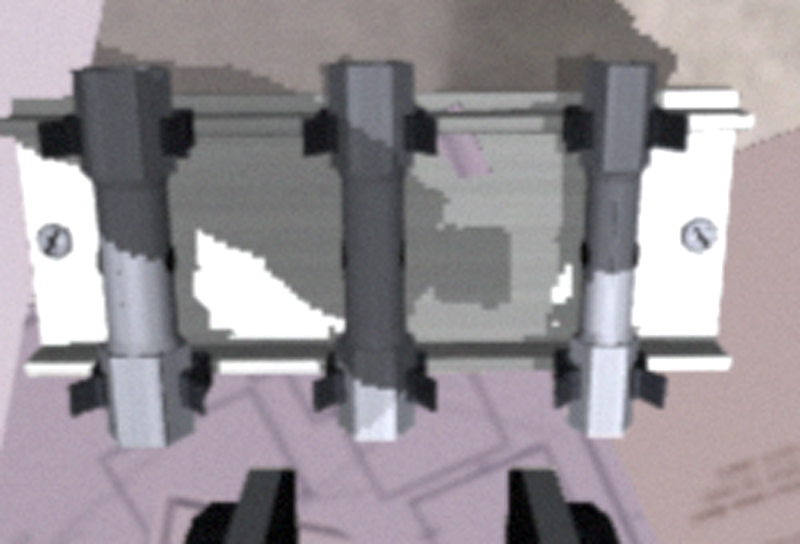

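Run:
```python
from h import *
g=grab_frame('scene'); cv2.imwrite('pics/s27.png',cv2.resize(g['frame'][170:310,140:340,::-1],None,fx=4,fy=4,interpolation=2))
g0=cv2.imread('pics/scene0.png')[170:310,140:340]; cv2.imwrite('pics/s27b.png',cv2.resize(g0,None,fx=2,fy=2))
```

```text
(no output)
```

View pics/s27.png

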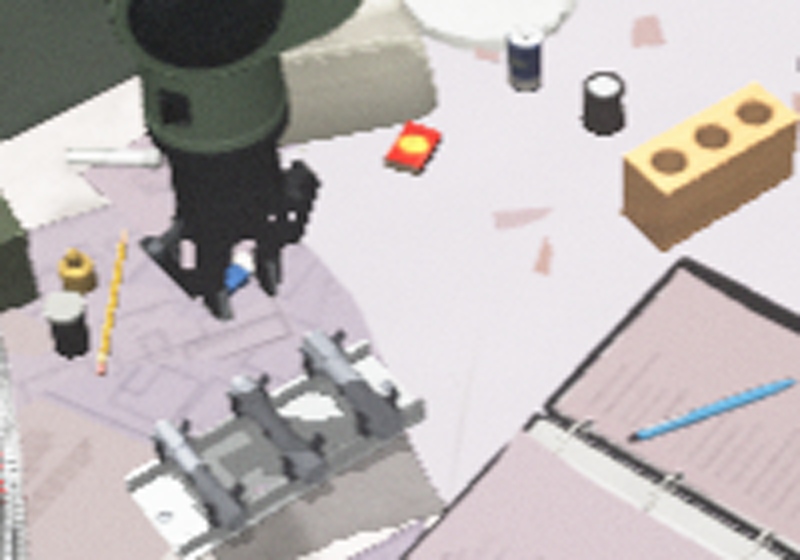

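View pics/s27b.png

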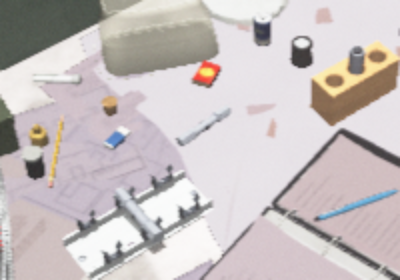

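The three spanners are on the rail in order of size, and the loupe, matchbox and eraser are where they were. The gripper is clear of everything, so I'll hand the job in.

```bash
python3 -c "
from workcell import *
print(job_done(), observe()['clock'])"
```

```text
the job is handed in; nothing more can be done
the job is handed in; nothing more can be done
```

Both loose spanners are back on the rail, each in its own clips, and I handed the job in at about 31 s. No verdict was reported.

- **Large spanner:** I gripped it upright in the block, lifted it out, laid it on the bench so that it settled on a flat, and picked it up again by its round middle. I then pressed it into the large clips until it was firm on the saddles, with about 31 N on the tool.
- **Small spanner:** I picked it up by its middle and pressed it into the small clips until it was firm on the saddles, also with about 31 N.
- **Final pictures:** All three spanners lie square across the rail in order of size, with the lips over the corners at both ends of each. The large one sits about 1–2 mm off the medium one along the rail's x, by eye from the wrist picture. The limit is 10 mm.
- **Bystanders:** The loupe and matchbox look unmoved. The eraser was partly hidden by the fingers in the last picture but appears in its place.
- **What failed or disagreed:**
  - My first try at tilting the wrist outward ran into a joint limit, so I tilted it sideways instead.
  - The fingers read about 3 mm narrower than the stated middle diameters on both grasps. I did not find out why, but both grips held.
  - The rail position from the top and wrist cameras differed by about 5 mm, and I went by the wrist camera.

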